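Pack the water-tower tanks for the exhibition

ROBOT

A 6-joint arm with a two-finger parallel gripper is mounted at the origin on the work surface. World frame = base frame: x ahead of the robot, y to its left, z up, the work surface at z = 0. Lengths are in m, angles in rad, forces in N, time in s.
With the tool pointing down it reaches from about 0.225 to 0.875 m from the base axis. Payload 3.4 kg.
Tool frame: the origin (TCP) lies at the very end of the fingers, on their centre line; the grasp point (between the pads) lies 19 mm behind it; z points along the fingers, y is the direction in which the jaws open and shut (so a half turn about z gives the same grasp; the last joint's range is limited). The gripper opens to 85 mm and grips with 20 to 120 N. Pads are 22 mm wide; open, the fingers measure 114 mm over their backs; the gripper's body (76 mm by 85 mm) begins 54 mm behind the grasp point. The pads swing forward as they close: fully open they stand 13 mm farther back than shut.
Start: joints at [-1.27, 0.276, 1.505, -0, 1.361, -0.121], TCP at [0.235, -0.525, 0.231] pointing down, gripper open.
Joint ranges: [-2.89, 2.89], [-0.75, 2.08], [0.22, 2.7], [-1.18, 4.32], [0.11, 2.71], [-2.7, 2.7]. Speed limits (rad/s): [2.57, 2.57, 3.14, 3.14, 3.14, 3.14].

INTERFACE

Orientations are given as a unit quaternion [w, x, y, z].
In Python, from rig import manip gives the robot as it stands. The module is installed in compiled form; this text tells all that it offers.
- The arm moves only by the tool carry_out, never from a script. Its argument "moves" is one flat list of numbers, 5 for each row, row after row: the opening in per cent of the stroke, from 0 (shut) to 100 (fully open), then the shift along the world's x, y, z in cm, then the turn about the world's z in rad. A call has exactly 10 rows; each row shifts and turns the commanded pose from where the row before left it; what a row does not reach is not made up. A row lasts 1/10 s, in which the tool goes at most 50 mm and 8.59 degrees, less where a joint would pass 70% of its speed; a pose out of reach is approached as far as the arm can. A call is refused whole if a number of a shift passes 5 or a number of a turn 0.15, either way. A call with a gripper value outside its range is refused whole. The fingers move at their own pace and stop on an object; "squeeze" is the grip in N (left out, the last holds). Time passes only in rows, so rows that do not move let the fingers close, or fill a call up. It gives the time, the measured TCP pose, the force and the opening at its end, in the units of the state.
- manip.get_state(): the state, without advancing time (a new reading comes with each control period).
- manip.get_image(name): name is "scene" or "top" or "wrist"; returns the picture (480x640x3 uint8, red, green, blue); there is no depth.
- manip.camera_info(name): a dict with "fov_y" (degrees; the focal length in pixels is half the picture's height over the tangent of half this angle, whatever the lens; pixels are square), "cx", "cy" (the principal point, pixels), "rvec" (rotation vector, rad) and "tvec" (3), from world to camera coordinates, as OpenCV has them; the wrist camera has in their place "hand_eye" (4x4, takes a point from camera to tool coordinates, whose origin is the TCP and whose axes are the flange's). Camera axes: x right, y down, z forward; pixel columns grow to the right and rows downward; lengths in m; the calibration is good to about 2 mm. A picture is of the moment at which its call begins: read the wrist's pose just before it. camera_info takes no time and is no camera call.
- manip.sign_off(): hands the job in, once; it reports no verdict.
The state is a dict: "clock": time; "qpos": joint angles; "qd": joint speeds; "effort": joint torques, N m; "position": TCP position; "ee_rot": TCP orientation; "contact_force": force on the tool from outside, world axes, zero at the start; "moment": the same for the moment, N m; "width": finger opening in m.
Only numpy, scipy, OpenCV 4.12 (cv2) and the standard library are available. Lean on these libraries where they do the work, as an engineer would, in place of code of your own. Each camera call takes 0.05 s, during which the arm holds its last target. There are 200 camera calls.

TASK

The model water-tower tanks are going to an exhibition: stand every tank that lies on the bench upright, round bottom down, in a ring of its own on the wooden carrying base. Then put the clear cover squarely over them, flat on the base between its low strips, and fold all four metal clips fully down onto its flanges, leaving the other things on the bench alone.

Things in the scene. Friction and masses are not known exactly. Their poses are not given: they have to be found in the camera images.
- tank0: aluminium model water-tower tank, 52 long, 45 g: hemispherical bottom (radius 20), straight wall 40 in diameter from 20 to 42 above the bottom, then a low cone roof with a vent (not for gripping). Origin: lowest point of the round bottom; +z from bottom to roof. Starts lying on the bench, roof roughly towards the robot. Two or three are present. Cannot stand on its own.
- tank1: aluminium model water-tower tank, 52 long, 45 g: hemispherical bottom (radius 20), straight wall 40 in diameter from 20 to 42 above the bottom, then a low cone roof with a vent (not for gripping). Origin: lowest point of the round bottom; +z from bottom to roof. Starts lying on the bench, roof roughly towards the robot. Two or three are present. Cannot stand on its own.
- tank2: aluminium model water-tower tank, 52 long, 45 g: hemispherical bottom (radius 20), straight wall 40 in diameter from 20 to 42 above the bottom, then a low cone roof with a vent (not for gripping). Origin: lowest point of the round bottom; +z from bottom to roof. Starts lying on the bench, roof roughly towards the robot. Two or three are present. Cannot stand on its own.
- base: wooden carrying base fixed to the bench, board 164 (x) by 250 (y) by 14 thick with three black rings in a row along its y. Origin: centre of its underside on the bench, z up, its -x long side faces the robot roughly. The cover belongs centred on its top face (14 above the bench), long (y) axis along the base's y, either way round, between low strips 5 high that leave it 4 of play on each side.
- ring0 (a point): centre of the mouth (top plane) of a fixed ring on the base: bore 32, outside about 42, 12 high; the three rings are 76 apart along the base's y. A tank's round bottom sits in it, its lowest point 8 below this point (18 above the bench); friction alone keeps the tank at the angle in which it is let go.
- ring1 (a point): centre of the mouth (top plane) of a fixed ring on the base: bore 32, outside about 42, 12 high; the three rings are 76 apart along the base's y. A tank's round bottom sits in it, its lowest point 8 below this point (18 above the bench); friction alone keeps the tank at the angle in which it is let go.
- ring2 (a point): centre of the mouth (top plane) of a fixed ring on the base: bore 32, outside about 42, 12 high; the three rings are 76 apart along the base's y. A tank's round bottom sits in it, its lowest point 8 below this point (18 above the bench); friction alone keeps the tank at the angle in which it is let go.
- cover: clear open-bottomed cover, 68 (x) by 224 (y) outside and 69 high, walls 3 (inside 62 by 218 by 66 high), with a white flange 5 thick along each long side (126 over the flanges, 230 long), 260 g (varies). Starts standing on the bench. Origin: centre of its underside, z up.
- handle (a point): centre of the top of the cover's grey bar handle, 101 above the cover's underside; bar 18 wide (cover's x), 64 long (cover's y), 32 tall
- clip0 (a joint): hinged steel clip on the base at point hinge0, a flap 30 wide (along the base's y), 28 long, 3 thick, that stays where it is left (hinge friction about 0.015 N m, no spring). Value in rad: 0 leans outward 0.6 from vertical, 0.6 upright, 2.17 folded inward and flat over the cover's flange (its stop). Starts between 0 and 0.25.
- clip1 (a joint): hinged steel clip on the base at point hinge1, a flap 30 wide (along the base's y), 28 long, 3 thick, that stays where it is left (hinge friction about 0.015 N m, no spring). Value in rad: 0 leans outward 0.6 from vertical, 0.6 upright, 2.17 folded inward and flat over the cover's flange (its stop). Starts between 0 and 0.25.
- clip2 (a joint): hinged steel clip on the base at point hinge2, a flap 30 wide (along the base's y), 28 long, 3 thick, that stays where it is left (hinge friction about 0.015 N m, no spring). Value in rad: 0 leans outward 0.6 from vertical, 0.6 upright, 2.17 folded inward and flat over the cover's flange (its stop). Starts between 0 and 0.25.
- clip3 (a joint): hinged steel clip on the base at point hinge3, a flap 30 wide (along the base's y), 28 long, 3 thick, that stays where it is left (hinge friction about 0.015 N m, no spring). Value in rad: 0 leans outward 0.6 from vertical, 0.6 upright, 2.17 folded inward and flat over the cover's flange (its stop). Starts between 0 and 0.25.
- hinge0 (a point): middle of the hinge axis of clip0 (the axis runs along the base's y), 21 above the bench, at the base's x = -70, y = +70; the clip folds towards the base's middle
- hinge1 (a point): middle of the hinge axis of clip1 (the axis runs along the base's y), 21 above the bench, at the base's x = -70, y = -70; the clip folds towards the base's middle
- hinge2 (a point): middle of the hinge axis of clip2 (the axis runs along the base's y), 21 above the bench, at the base's x = +70, y = +70; the clip folds towards the base's middle
- hinge3 (a point): middle of the hinge axis of clip3 (the axis runs along the base's y), 21 above the bench, at the base's x = +70, y = -70; the clip folds towards the base's middle
- tree0: bystander: model tree, 44 wide, 80 tall; origin under its centre
- tree1: bystander: model tree, 44 wide, 80 tall; origin under its centre
- wagon: bystander: red model goods wagon 90 long, 54 tall; origin under its centre, length along its x
- jar: bystander: amber paint jar, 44 wide, 50 tall; origin under its centre
- tin: bystander: carton 90 by 60 by 35; origin under its centre
- cup: bystander: white cup, 60 wide, 60 tall; origin under its centre
There are look-alikes about, which are no part of the job. What is shaped like the tank1 but blue or pink is not meant.

How it is judged:
On the way, in this order (a step that is already met when the one before it is completed fails the run):
1. every tank that is present stands upright in a ring of the base, before the cover goes on ((horizontal distance between tank0 and ring0 below 0.006 m or horizontal distance between tank0 and ring1 below 0.006 m or horizontal distance between tank0 and ring2 below 0.006 m) and angle between each of tank0, tank1, tank2's own z axis and vertical below 0.2 rad and z of tank0 in the frame of base between 0.013 and 0.022 m and (horizontal distance between tank1 and ring0 below 0.006 m or horizontal distance between tank1 and ring1 below 0.006 m or horizontal distance between tank1 and ring2 below 0.006 m) and z of tank1 in the frame of base between 0.013 and 0.022 m and (horizontal distance between tank2 and ring0 below 0.006 m or horizontal distance between tank2 and ring1 below 0.006 m or horizontal distance between tank2 and ring2 below 0.006 m) and z of tank2 in the frame of base between 0.013 and 0.022 m and horizontal distance between cover and base above 0.1 m), for 0.3 s.
2. the cover sits squarely on the base over the tanks ((horizontal distance between tank0 and ring0 below 0.006 m or horizontal distance between tank0 and ring1 below 0.006 m or horizontal distance between tank0 and ring2 below 0.006 m) and angle between each of tank0, tank1, tank2's own z axis and vertical below 0.2 rad and z of tank0 in the frame of base between 0.013 and 0.022 m and (horizontal distance between tank1 and ring0 below 0.006 m or horizontal distance between tank1 and ring1 below 0.006 m or horizontal distance between tank1 and ring2 below 0.006 m) and z of tank1 in the frame of base between 0.013 and 0.022 m and (horizontal distance between tank2 and ring0 below 0.006 m or horizontal distance between tank2 and ring1 below 0.006 m or horizontal distance between tank2 and ring2 below 0.006 m) and z of tank2 in the frame of base between 0.013 and 0.022 m and horizontal distance between cover and base below 0.012 m and z of cover in the frame of base between 0.011 and 0.018 m and angle between the y axis of cover and the y axis of base, either way round below 0.12 rad and angle between cover's own z axis and vertical below 0.05 rad), for 0.2 s.
At the end, for the whole second after the job is handed in: Every tank present stands in a ring (within 6 mm of its axis, 0.2 rad of vertical, bottom 13 to 22 mm above the base's underside), the cover is down on the base (within 12 mm of centre, 0.12 rad of square), all four clips are folded (over 2.0 rad), all at rest (all of step 2 and value of joint each of clip0, clip1, clip2, clip3 above 2 rad and linear speed of each of tank0, tank1, tank2, cover below 0.02 m/s); the robot touches nothing.
It fails at once if a bystander is moved more than 40 mm (distance of any of tree0, tree1, wagon, jar, tin, cup from where it was at the start of the episode above 0.04 m).
Of tank0, tank1, tank2 only 2 to 3 are there at a start; the rules pass over those that are not, and their reading is None.
At some moment in a run one of cover may be knocked a few centimetres aside while the robot is not near it.
It also fails if it takes over 210 s, if anything falls off the work surface, if the arm or the gripper's body presses on something with over 40 N, if the wrist force passes 120 N, or if a joint passes its speed limit or range.

## Working session

There is one attempt and no reset: what is moved stays moved. The work goes in short steps, Python scripts to look and compute and a tool call to move; the robot and the scene stay as the last step left them, time stands still between calls to the robot, and variables do not carry over. Pictures are saved under pics/ and viewed, about 12 in all and at most 16, crops included, and the job is handed in when it is done.

Besides the shell and the picture viewer there is one more tool, called after "Call:" by a JSON object that holds its "op" and its "data". carry_out: Moves the arm, as the interface text tells. Its arguments: {"type":"object","properties":{"moves":{"type":"array","items":{"type":"number"}},"squeeze":{"type":"number"}},"required":["moves"]}

```bash
mkdir -p pics; cat > h.py <<'E'
import numpy as np, cv2
from rig import manip
from scipy.spatial.transform import Rotation as R
def cam(n, st=None):
    c=manip.camera_info(n); f=240/np.tan(np.radians(c['fov_y'])/2)
    K=np.array([[f,0,c['cx']],[0,f,c['cy']],[0,0,1]])
    if 'rvec' in c:
        Rm=cv2.Rodrigues(np.array(c['rvec'],float))[0]; t=np.array(c['tvec'],float).ravel()
        return K,Rm.T,-Rm.T@t   # cam->world rot, centre
    H=np.array(c['hand_eye']); q=st['ee_rot']; Rt=R.from_quat([q[1],q[2],q[3],q[0]]).as_matrix()
    return K,Rt@H[:3,:3],Rt@H[:3,3]+np.array(st['position'])
def onplane(c,uv,z):
    K,Rm,o=c; uv=np.atleast_2d(np.array(uv,float))
    d=(Rm@np.linalg.inv(K)@np.c_[uv,np.ones(len(uv))].T).T
    return o+d*((z-o[2])/d[:,2])[:,None]
def proj(c,P):
    K,Rm,o=c; p=(K@(Rm.T@(np.atleast_2d(P)-o).T)).T
    return p[:,:2]/p[:,2:]
def shot(n,name):
    st=manip.get_state(); im=manip.get_image(n); cv2.imwrite(f'pics/{name}.png',im[:,:,::-1]); return im,cam(n,st)
E
python3 - <<'E'
from h import *
print(manip.get_state())
for n in('scene','top','wrist'): print(n,manip.camera_info(n))
for n in('scene','top'): 
    im,c=shot(n,n+'0'); print(c[2],onplane(c,[[0,0],[639,0],[0,479],[639,479],[320,240]],0).round(3).tolist())
E
```

```text
{'clock': 0.0, 'qpos': array([-1.27002296e+00,  2.76594146e-01,  1.50610846e+00, -3.94477322e-05,
        1.36068966e+00, -1.21025472e-01]), 'qd': array([ 4.54038334e-05,  2.62381719e-04, -1.20794221e-03,  4.10609526e-04,
        1.54775591e-03, -5.00566874e-04]), 'effort': array([-3.51018061e-04, -4.16780877e+01, -2.45806199e+01, -2.87402690e-04,
        1.09448552e-02, -6.02581238e-06]), 'position': array([ 0.23522166, -0.52412279,  0.23045002]), 'ee_rot': array([-8.94443040e-04,  9.77841765e-01,  2.09343432e-01, -9.99688248e-05]), 'contact_force': array([ 0.41792341,  0.50611978, -0.15083601]), 'moment': array([ 0.05774087, -0.05877911, -0.05844669]), 'width': 0.0855408933382555}
scene {'fov_y': 43.980154464336465, 'cx': 302.04720694272805, 'cy': 244.6624544675805, 'rvec': array([ 1.99737519,  0.77102741, -0.46087072]), 'tvec': array([-0.37796447, -0.07811193,  1.55582885])}
top {'fov_y': 49.71655869983665, 'cx': 317.0370454630556, 'cy': 241.31245819775077, 'rvec': array([ 2.22149428, -1.9852798 ,  0.21455307]), 'tvec': array([-0.05751992,  0.55079179,  1.03039364])}
wrist {'fov_y': 62.2875755120873, 'cx': 320.30664846490725, 'cy': 238.43872356440374, 'hand_eye': array([[ 2.66472396e-05, -9.61988218e-01, -2.73090950e-01,
         6.99093222e-02],
       [ 9.99999847e-01, -1.25364893e-04,  5.39185885e-04,
         5.50089389e-04],
       [-5.52926487e-04, -2.73090923e-01,  9.61988068e-01,
        -1.42733072e-01],
       [ 0.00000000e+00,  0.00000000e+00,  0.00000000e+00,
         1.00000000e+00]])}
[ 1.22166747 -0.74674974  0.72073256] [[-4.14, 1.39, 0.0], [-0.134, 4.329, 0.0], [0.51, -0.636, 0.0], [1.187, -0.026, 0.0], [0.406, 0.181, 0.0]]
[ 0.32673447 -0.01681305  1.12309977] [[1.081, 0.847, 0.0], [1.261, -0.716, 0.0], [0.008, 0.586, 0.0], [0.151, -0.697, -0.0], [0.57, -0.001, 0.0]]
```

View pics/scene0.png

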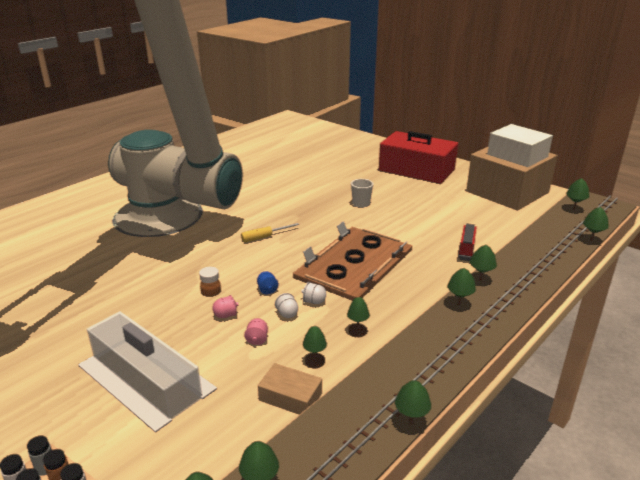

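View pics/top0.png

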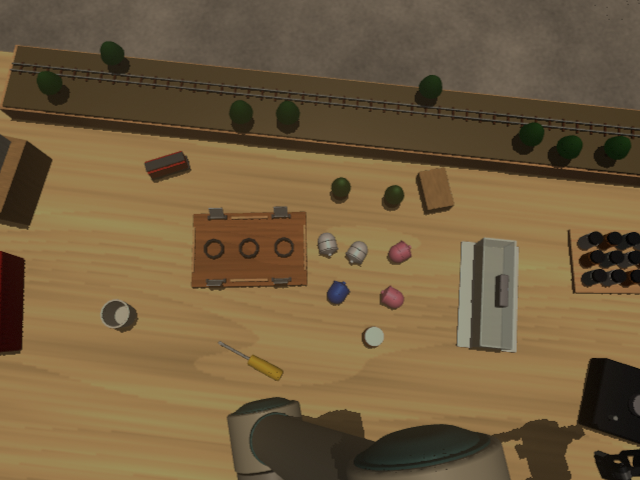

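Candidates: grey tanks at top (327,244) and (357,253). Look-alikes: blue (338,291), pink (400,252) and (392,297). The jar is at (373,337). I choose the two bare grey ones, and there is no third in either view. Next come a close crop and the measurements.

```bash
cat > m1.py <<'E'
from h import *
im=cv2.imread('pics/top0.png'); sc=cv2.imread('pics/scene0.png')
a=cv2.resize(im[200:320,180:420],None,fx=2.5,fy=2.5,interpolation=2); b=cv2.resize(sc[220:340,180:420],None,fx=2.5,fy=2.5,interpolation=2)
cv2.imwrite('pics/crop0.png',np.vstack([a,b]))
c=cam('top'); hsv=cv2.cvtColor(im,cv2.COLOR_BGR2HSV)
def blobs(m,lo,hi):
    m=cv2.morphologyEx(m.astype('uint8')*255,cv2.MORPH_OPEN,np.ones((3,3)))
    return [k for k in cv2.findContours(m,0,2)[0] if lo<cv2.contourArea(k)<hi]
# rings: dark in the board
sub=np.zeros(im.shape[:2],bool); sub[215:285,195:305]=1
for k in blobs((hsv[...,2]<45)&sub,60,900):
    (x,y),w,an=cv2.minAreaRect(k); print('ring',x,y,w,onplane(c,[x,y],.024).round(4))
# board: reddish brown
br=(hsv[...,0]<14)&(hsv[...,1]>110)&(hsv[...,2]>40)
s2=np.zeros_like(sub); s2[195:300,180:320]=1
ks=blobs(br&s2,1500,20000)
for k in ks: 
    r=cv2.minAreaRect(k); P=onplane(c,cv2.boxPoints(r),.014); print('board',P.round(4).tolist(),P.mean(0).round(4))
# tanks: low saturation
print(im[244,327],im[253,357],hsv[244,327],hsv[253,357])
s3=np.zeros_like(sub); s3[225:275,312:375]=1
for k in blobs((hsv[...,1]<60)&(hsv[...,2]>70)&s3,50,2000):
    r=cv2.minAreaRect(k); M=cv2.moments(k); print('tank',r,onplane(c,[M['m10']/M['m00'],M['m01']/M['m00']],.02).round(4))
E
python3 m1.py
```

```text
board [[0.5938, 0.2831, 0.014], [0.6264, 0.0401, 0.014], [0.4673, 0.0183, 0.014], [0.436, 0.2543, 0.014]] [0.5309 0.149  0.014 ]
[145 159 152] [142 158 153] [ 45  22 159] [ 39  26 158]
tank ((357.5, 250.5), (17.0, 17.0), 90.0) [[ 0.5518 -0.085   0.02  ]]
tank ((326.82000732421875, 241.23997497558594), (17.111984252929688, 15.697771072387695), 81.8698959350586) [[ 0.5634 -0.0157  0.02  ]]
```

View pics/crop0.png

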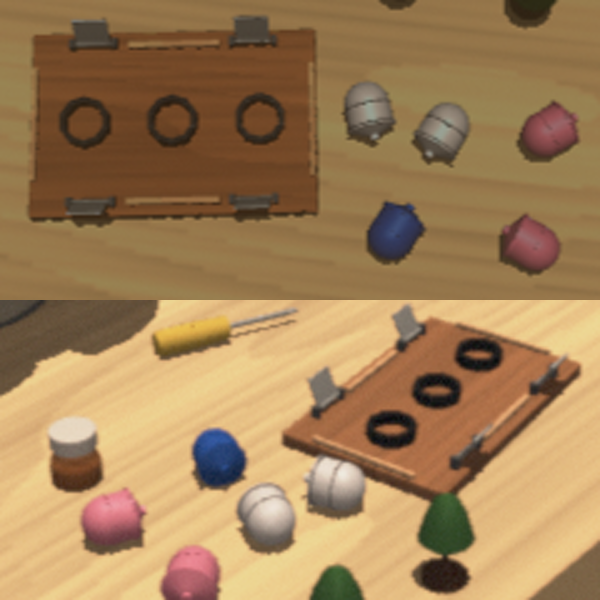

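Call:
{"op": "carry_out", "data": {"moves": [100, 2.25, 3.6, 0.5, -0.14, 100, 2.25, 3.6, 0.5, -0.14, 100, 2.25, 3.6, 0.5, -0.14, 100, 2.25, 3.6, 0.5, 0, 100, 2.25, 3.6, 0.5, 0, 100, 2.25, 3.6, 0.5, 0, 100, 2.25, 3.6, 0.5, 0, 100, 2.25, 3.6, 0.5, 0, 100, 2.25, 3.6, 0.5, 0, 100, 2.25, 3.6, 0.5, 0], "squeeze": 20}}

```text
clock: 1.1
position: [0.4608, -0.1629, 0.2813]
ee_rot: [-0.0, 1.0, 0.001, -0.0]
contact_force: [1.0, -0.9, 0.6]
width: 0.0856
```

Call:
{"op": "carry_out", "data": {"moves": [60, 2.25, 3.6, 0.5, 0, 60, 2.25, 3.6, 0.5, 0, 60, 2.25, 3.6, 0.5, 0, 60, 2.25, 3.6, 0.5, 0, 60, 2.25, 3.6, 0.5, 0, 60, 2.25, 3.6, 0.5, 0, 60, 0, 0, 0, 0, 60, 0, 0, 0, 0, 60, 0, 0, 0, 0, 60, 0, 0, 0, 0]}}

```text
clock: 2.1
position: [0.5947, 0.0502, 0.3112]
ee_rot: [0.0, 1.0, 0.0, -0.0]
contact_force: [0.6, -0.0, -0.3]
width: 0.0513
```

```bash
python3 - <<'E'
from h import *
print(manip.get_state()['position'],manip.get_state()['ee_rot'],manip.get_state()['width'])
im,c=shot('wrist','w1'); np.savez('w1.npz',K=c[0],R=c[1],o=c[2])
E
```

```text
[0.59468133 0.05019894 0.31121998] [ 2.41728340e-04  9.99999889e-01  1.36694218e-04 -3.80394956e-04] 0.0512889386775064
```

View pics/w1.png

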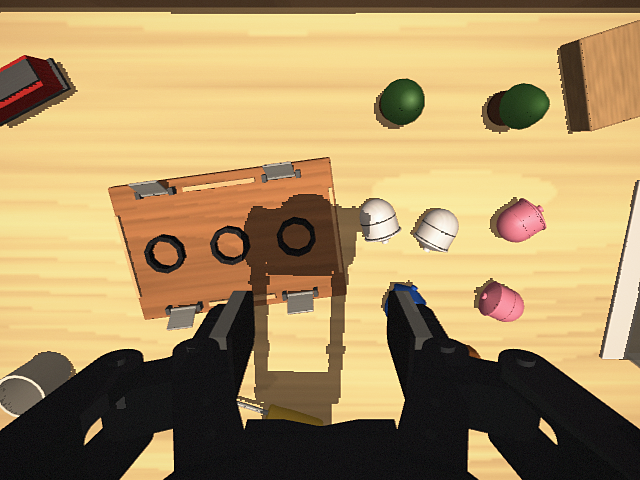

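The view shows rings at (166,253), (230,245) and (296,236), and tanks at (379,220) and (437,231) with roofs pointing down the image. Board corners are near (109,188), (331,158), (349,291) and (145,319).

```bash
python3 - <<'E'
from h import *
im=cv2.imread('pics/w1.png'); hsv=cv2.cvtColor(im,cv2.COLOR_BGR2HSV); z=np.load('w1.npz'); c=(z['K'],z['R'],z['o'])
m=(im.max(2)<45).astype('uint8')*255; m[:215]=0; m[275:]=0; m[:,:140]=0; m[:,325:]=0
P=[]
for k in cv2.findContours(m,0,2)[0]:
    if cv2.contourArea(k)>400:
        (x,y),w,a=cv2.fitEllipse(k); p=onplane(c,[x,y],.024)[0]; P.append(p); print('ring',round(x,1),round(y,1),np.round(w,1),p.round(4))
P=np.array(P); P=P[np.argsort(P[:,1])]; d=P[-1]-P[0]; print('mean',P.mean(0).round(4),'len',np.linalg.norm(d),'yaw',np.arctan2(-d[0],d[1]))
B=onplane(c,[[109,188],[331,158],[349,291],[145,319]],.014); print('board',B.round(4).tolist(),B.mean(0).round(4))
t=((hsv[...,1]<75)&(hsv[...,2]>70)).astype('uint8')*255; t[:190]=0;t[262:]=0;t[:,:358]=0;t[:,465:]=0
t=cv2.morphologyEx(t,cv2.MORPH_CLOSE,np.ones((5,5)))
for k in cv2.findContours(t,0,2)[0]:
    if cv2.contourArea(k)>300:
        k=k[:,0]; W=onplane(c,k,.02)[:,:2].astype('float32'); r=cv2.minAreaRect(W); print('tank',np.round(r[0],4),np.round(r[1],4),r[2]); 
        mu=W.mean(0); u,s,v=np.linalg.svd(W-mu); print(cv2.boxPoints(r).round(4).tolist(), k.min(0),k.max(0))
E
python3 - <<'E'
import cv2,numpy as np
im=cv2.imread('pics/w1.png'); cv2.imwrite('pics/crop1.png',cv2.resize(im[180:340,330:530],None,fx=4,fy=3.75,interpolation=2)[:600])
E
```

```text
ring 164.7 253.2 [36.5 39.6] [0.5251 0.2265 0.024 ]
ring 229.8 244.8 [36.9 38.2] [0.5351 0.1519 0.024 ]
ring 296.0 236.3 [37.5 38.5] [0.5451 0.077  0.024 ]
mean [0.5351 0.1518 0.024 ] len 0.15090136029166207 yaw 0.13275374980494484
board [[0.598, 0.2843, 0.014], [0.6308, 0.038, 0.014], [0.4743, 0.0152, 0.014], [0.4374, 0.2637, 0.014]] [0.5351 0.1503 0.014 ]
tank [ 0.5503 -0.0812] [0.0443 0.0523] 68.7370376586914
[[0.5178999900817871, -0.09229999780654907], [0.5666000247001648, -0.11129999905824661], [0.5827000141143799, -0.07000000029802322], [0.5339999794960022, -0.051100000739097595]] [414 209] [458 252]
tank [ 0.5603 -0.0141] [0.0534 0.0435] 23.384178161621094
[[0.5271999835968018, -0.004699999932199717], [0.5443999767303467, -0.04470000043511391], [0.593500018119812, -0.023499999195337296], [0.576200008392334, 0.016499999910593033]] [359 199] [400 243]
```

View pics/crop1.png

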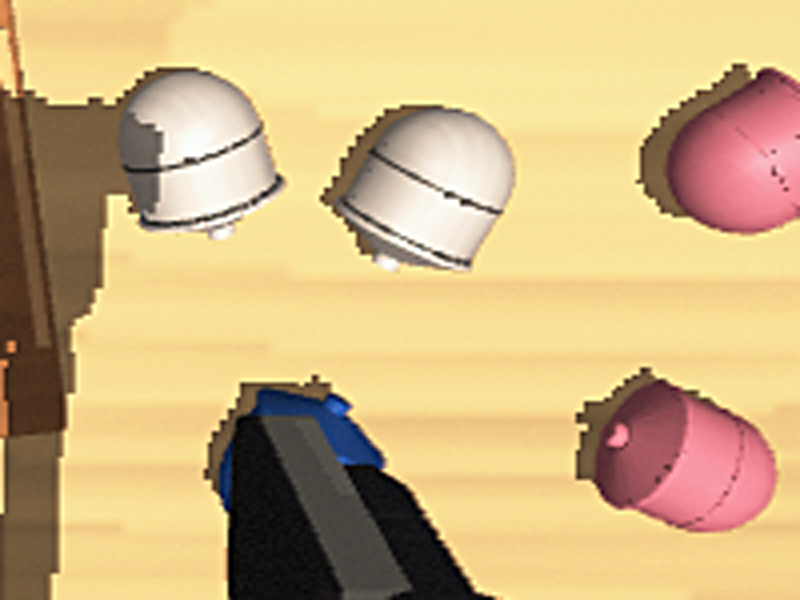

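```bash
python3 - <<'E'
from h import *
z=np.load('w1.npz'); c=(z['K'],z['R'],z['o'])
for n,a,b in(('A',[378,217.3],[385.5,241.9]),('B',[439.2,228.3],[426.8,249.9])):
    p,q=onplane(c,[a,b],.02); d=p-q; print(n,p.round(4),q.round(4),np.arctan2(d[1],d[0]),np.linalg.norm(d))
E
```

```text
A [ 0.566 -0.015  0.02 ] [ 0.5373 -0.0246  0.02  ] 0.32575343216565295 0.03028442986708939
B [ 0.5533 -0.0845  0.02  ] [ 0.5278 -0.0724  0.02  ] -0.442713736106713 0.02826556697255913
```

Call:
{"op": "carry_out", "data": {"moves": [62, -0.75, -2.22, -3.83, -0.14, 62, -0.75, -2.22, -3.83, -0.14, 62, -0.75, -2.22, -3.83, -0.14, 62, -0.75, -2.22, -3.83, 0, 62, -0.75, -2.22, -3.83, 0, 62, -0.72, -2.2, -3.83, 0, 62, 0, 0, 0, 0, 62, 0, 0, 0, 0, 62, 0, 0, 0, 0, 62, 0, 0, 0, 0], "squeeze": 25}}

```text
clock: 3.15
position: [0.5525, -0.0814, 0.0836]
ee_rot: [0.0, 0.978, -0.207, 0.002]
contact_force: [0.5, -0.4, 0.9]
width: 0.0529
```

Call:
{"op": "carry_out", "data": {"moves": [62, 0, 0, -2, 0, 62, 0, 0, -2, 0, 62, 0, 0, -2, 0, 62, 0, 0, -1.5, 0, 62, 0, 0, 0, 0, 0, 0, 0, 0, 0, 0, 0, 0, 0, 0, 0, 0, 0, 0, 0, 0, 0, 0, 0, 0, 0, 0, 0, 0, 0]}}

```text
clock: 4.15
position: [0.5517, -0.0817, 0.0076]
ee_rot: [-0.0, 0.978, -0.208, 0.001]
contact_force: [-0.2, 1.9, 5.7]
width: 0.039
```

```bash
python3 - <<'E'
from h import *
s=manip.get_state();print(s['position'],s['width'])
a,_=shot('wrist','w2'); b,_=shot('scene','s2')
b=cv2.resize(b[200:380,180:420],None,fx=2.67,fy=2.67)[:480,:640]
cv2.imwrite('pics/c2.png',np.vstack([cv2.resize(a,(400,300)),cv2.resize(b,(400,300))])[:,:,::-1])
E
```

```text
[ 0.55171972 -0.08172636  0.00762924] 0.03903119788045246
```

View pics/c2.png

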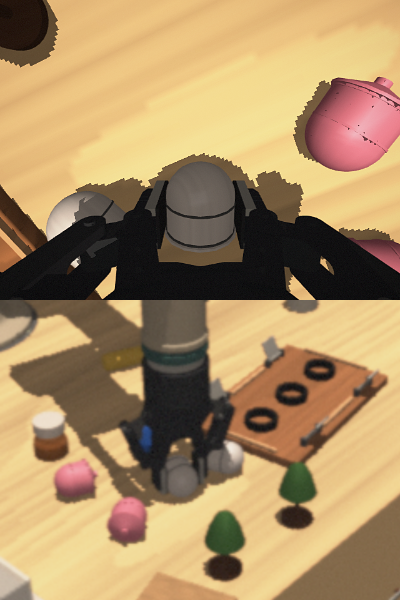

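Call:
{"op": "carry_out", "data": {"moves": [0, 0, 0, 2, 0, 0, 0, 0, 3.6, 0, 0, 0, 0, 3.6, 0, 0, -0.42, 4.4, 0, 0.14, 0, -0.42, 4.4, 0, 0.14, 0, -0.42, 4.4, 0, 0.14, 0, -0.42, 4.4, 0, 0.14, 0, -0.42, 4.4, 0, 0, 0, -0.42, 4.4, 0, 0, 0, -0.42, 4.4, 0, 0]}}

```text
clock: 5.25
position: [0.5206, 0.2279, 0.0984]
ee_rot: [0.0, 0.997, 0.071, -0.0]
contact_force: [0.8, 0.3, 0.0]
width: 0.039
```

Call:
{"op": "carry_out", "data": {"moves": [0, 0, 0, 0, 0, 0, 0, 0, 0, 0, 0, 0, 0, 0, 0, 0, 0, 0, -2, 0, 0, 0, 0, -2, 0, 0, 0, 0, -1, 0, 0, 0, 0, 0, 0, 0, 0, 0, 0, 0, 0, 0, 0, 0, 0, 0, 0, 0, 0, 0]}}

```text
clock: 6.25
position: [0.522, 0.2264, 0.0495]
ee_rot: [-0.0, 0.997, 0.071, 0.001]
contact_force: [-0.0, 0.3, -0.4]
width: 0.0389
```

```bash
python3 - <<'E'
from h import *
s=manip.get_state();print(s['position'],s['width'],s['ee_rot'])
a,_=shot('wrist','w3'); b,_=shot('scene','s3')
b=cv2.resize(b[200:340,270:450],None,fx=2.67,fy=2.67)
cv2.imwrite('pics/c3.png',np.vstack([cv2.resize(a,(400,300)),cv2.resize(b,(400,300))])[:,:,::-1])
E
```

```text
[0.52203103 0.22643147 0.04945538] 0.03890236959519588 [-1.43959943e-04  9.97494707e-01  7.07353685e-02  8.92397702e-04]
```

View pics/c3.png

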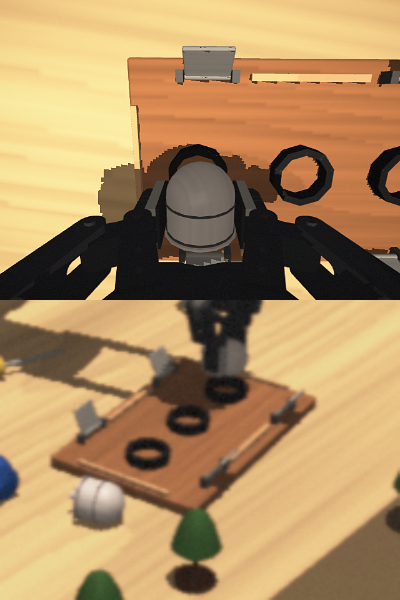

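Call:
{"op": "carry_out", "data": {"moves": [0, 0, 0, -0.7, 0, 0, 0, 0, -0.6, 0, 0, 0, 0, -0.3, 0, 0, 0, 0, -0.2, 0, 0, 0, 0, -0.2, 0, 0, 0, 0, -0.2, 0, 0, 0, 0, -0.1, 0, 0, 0, 0, 0, 0, 0, 0, 0, 0, 0, 0, 0, 0, 0, 0]}}

```text
clock: 7.35
position: [0.5244, 0.2272, 0.029]
ee_rot: [-0.001, 0.997, 0.071, 0.004]
contact_force: [-0.3, -0.9, 19.8]
width: 0.0389
```

```bash
python3 - <<'E'
from h import *
s=manip.get_state();print(s['position'],s['width'],s['contact_force'],s['moment'])
a,_=shot('wrist','w4'); b,_=shot('scene','s4')
b=cv2.resize(b[200:300,320:420],None,fx=4,fy=4)
cv2.imwrite('pics/c4.png',np.vstack([cv2.resize(a,(400,300)),cv2.resize(b,(300,300)) if 0 else cv2.copyMakeBorder(cv2.resize(b,(300,300)),0,0,0,100,0)])[:,:,::-1])
E
```

```text
[0.52440191 0.22716182 0.02896958] 0.038858803990549015 [-0.32945342 -0.94011689 19.83284805] [-0.14889271  0.32421199  0.00738105]
```

View pics/c4.png

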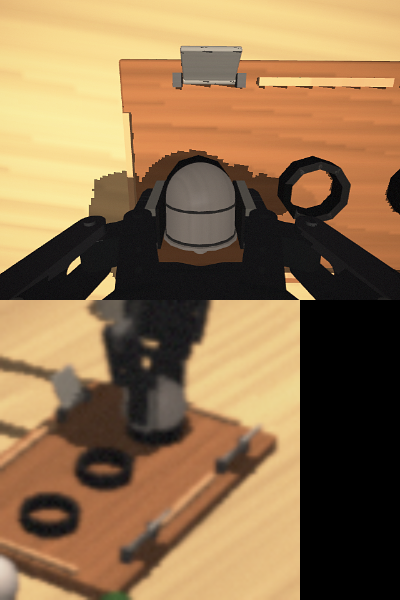

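Call:
{"op": "carry_out", "data": {"moves": [0, 0, 0, -0.1, 0, 0, 0, 0, -0.1, 0, 0, 0.1, 0, 0, 0, 0, 0.1, 0, 0, 0, 0, 0.1, 0, 0, 0, 0, 0.1, 0, 0, 0, 0, 0, 0, 0, 0, 0, 0, 0, 0, 0, 0, 0, 0, 0, 0, 0, 0, 0, 0, 0], "squeeze": 20}}

```text
clock: 8.45
position: [0.5247, 0.2272, 0.0284]
ee_rot: [-0.001, 0.997, 0.071, 0.0]
contact_force: [-9.3, -0.6, 34.6]
width: 0.0388
```

Call:
{"op": "carry_out", "data": {"moves": [0, 0, 0, 2.5, 0, 0, 2, 0.3, 0, 0, 0, 2, 0.3, 0, 0, 0, 0, 0, -1, 0, 0, 0, 0, -0.7, 0, 0, 0, 0, -0.3, 0, 0, 0, 0, -0.3, 0, 0, 0, 0, -0.3, 0, 0, 0, 0, -0.2, 0, 0, 0, 0, 0, 0], "squeeze": 20}}

```text
clock: 9.45
position: [0.567, 0.2326, 0.0218]
ee_rot: [-0.0, 0.997, 0.071, 0.003]
contact_force: [3.8, 0.1, 7.5]
width: 0.0396
```

```bash
python3 - <<'E'
from h import *
s=manip.get_state();print(s['position'],s['width'],s['contact_force'],s['moment'])
a,_=shot('wrist','w5'); b,_=shot('scene','s5')
b=cv2.resize(b[190:290,320:420],None,fx=4,fy=4)
cv2.imwrite('pics/c5.png',np.vstack([cv2.resize(a,(400,300)),b])[:,:,::-1][:600])
E
```

```text
[0.56699243 0.23257696 0.02179802] 0.03955242413228732 [3.81846743 0.09265285 7.52657288] [-0.10334965 -0.31393479  0.03553198]
```

View pics/c5.png

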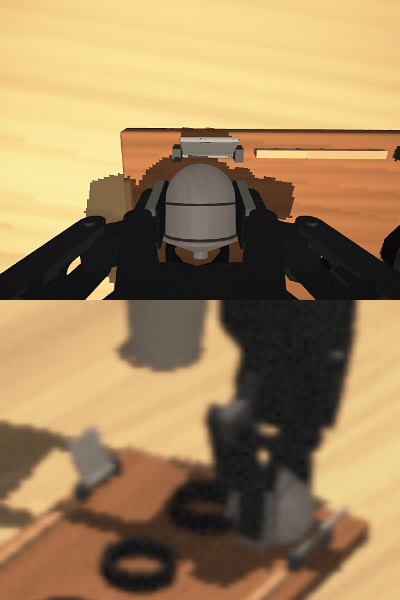

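Call:
{"op": "carry_out", "data": {"moves": [0, 0, 0, -0.2, 0, 0, 0, 0, 0, 0, 0, 0, 0, 3, 0, 0, -2.2, -0.3, 0, 0, 0, -2.2, -0.3, 0, 0, 0, 0, 0, -1, 0, 0, 0, 0, -0.8, 0, 0, 0, 0, -0.3, 0, 0, 0, 0, -0.2, 0, 0, 0, 0, 0, 0]}}

```text
clock: 10.55
position: [0.5209, 0.2263, 0.0256]
ee_rot: [0.0, 0.997, 0.071, -0.001]
contact_force: [-3.9, 0.0, 7.6]
width: 0.0396
```

```bash
python3 - <<'E'
from h import *
s=manip.get_state();print(s['position'],s['width'],s['contact_force'],s['moment'])
a,_=shot('wrist','w6'); b,_=shot('scene','s6')
b=cv2.resize(b[190:290,320:420],None,fx=4,fy=4)
cv2.imwrite('pics/c6.png',np.vstack([cv2.resize(a,(400,300)),b])[:,:,::-1][:600])
E
```

```text
[0.52091708 0.22634501 0.02561897] 0.039557097045694246 [-3.87039327  0.03417382  7.58537887] [-0.05359089  0.56731922 -0.00755801]
```

View pics/c6.png

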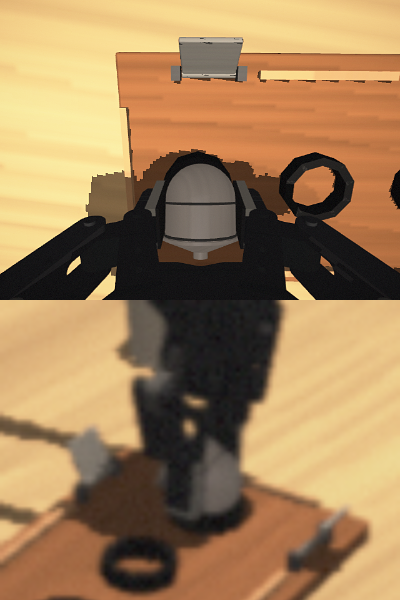

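Call:
{"op": "carry_out", "data": {"moves": [60, 0, 0, 0, 0, 62, 0, 0, 0, 0, 62, 0, 0, 0, 0, 62, 0, 0, 3.5, 0, 62, 0, 0, 3.5, 0, 100, 0.4, 0, 1, 0.15, 100, 0, 0, 0, 0.15, 100, 0, 0, 0, 0.15, 100, 0, 0, 0, 0.15, 100, 0, 0, 0, 0.15]}}

```text
clock: 11.65
position: [0.5255, 0.2263, 0.1054]
ee_rot: [0.0, 0.901, 0.434, 0.0]
contact_force: [-0.4, 0.2, -0.1]
width: 0.0854
```

Call:
{"op": "carry_out", "data": {"moves": [100, 0, 0, 0, 0.15, 100, 0, 0, 0, 0.15, 100, 0, 0, 0, 0.15, 100, 0, 0, 0, 0.15, 100, 0, 0, 0, 0.15, 100, 0, 0, 0, 0.07, 100, 0, 0, 0, 0, 100, 0, 0, 0, 0, 100, 0, 0, 0, 0, 100, 0, 0, 0, 0]}}

```text
clock: 12.65
position: [0.5253, 0.2264, 0.1055]
ee_rot: [0.0, 0.656, 0.755, 0.0]
contact_force: [0.0, -0.2, 0.5]
width: 0.0856
```

```bash
python3 - <<'E'
from h import *
s=manip.get_state();print(s['position'],s['width'],s['ee_rot'],s['qpos'].round(2))
a,_=shot('wrist','w7'); b,_=shot('scene','s7')
b=cv2.resize(b[190:290,320:420],None,fx=4,fy=4)
cv2.imwrite('pics/c7.png',np.vstack([cv2.resize(a,(400,300)),b])[:,:,::-1][:600])
E
```

```text
[0.52534406 0.22637027 0.10547566] 0.08557209235400033 [2.26292766e-05 6.55791845e-01 7.54941756e-01 1.82539803e-05] [ 0.29  0.37  1.7  -0.    1.07  0.14]
```

View pics/c7.png

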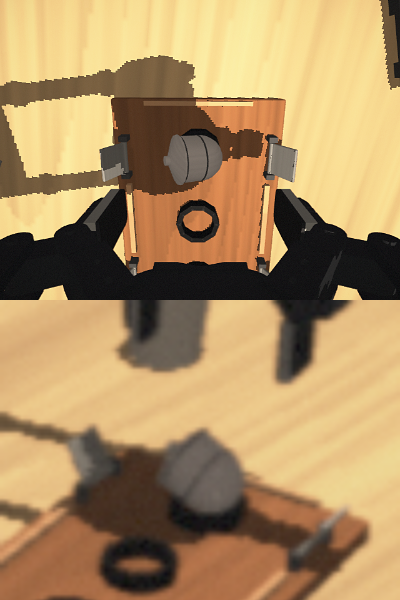

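Call:
{"op": "carry_out", "data": {"moves": [100, 0, 0, -3, 0, 100, 0, 0, -2.5, 0, 100, 0, 0, -1.2, 0, 100, 0, 0, 0, 0, 0, 0, 0, 0, 0, 0, 0, 0, 0, 0, 0, 0, 0, 0, 0, 0, 0, 0, 0, 0, 0, 0, 0, 0, 0, 0, 0, 0, 0, 0]}}

```text
clock: 13.75
position: [0.5199, 0.2256, 0.0396]
ee_rot: [-0.003, 0.656, 0.755, -0.004]
contact_force: [-10.9, -0.4, 8.6]
width: 0.0489
```

```bash
python3 - <<'E'
from h import *
s=manip.get_state();print(s['position'],s['width'],s['contact_force'],s['moment'])
a,_=shot('wrist','w8'); b,_=shot('scene','s8')
b=cv2.resize(b[190:290,320:420],None,fx=4,fy=4)
cv2.imwrite('pics/c8.png',np.vstack([cv2.resize(a,(400,300)),b])[:,:,::-1][:600])
E
```

```text
[0.5199328  0.22556737 0.03956693] 0.04885177037642058 [-10.89763335  -0.44314345   8.58992523] [-0.22282557  1.82603904  0.04321218]
```

View pics/c8.png

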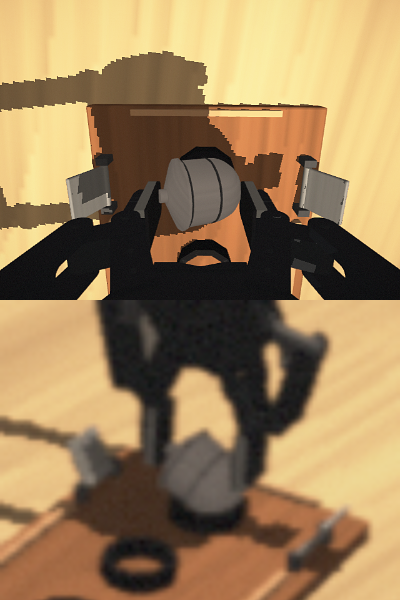

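Call:
{"op": "carry_out", "data": {"moves": [82, 0, 0, 0.3, 0, 82, 0, 0, 0, 0, 82, 0, 0, 0, 0, 82, 0.3, 0.04, 0, 0, 82, 0.3, 0.04, 0, 0, 82, 0.3, 0.04, 0, 0, 82, 0.3, 0.04, 0, 0, 82, 0.3, 0.04, 0, 0, 82, 0, 0, 0, 0, 82, 0, 0, 0, 0]}}

```text
clock: 14.85
position: [0.531, 0.2268, 0.0401]
ee_rot: [-0.006, 0.656, 0.755, -0.008]
contact_force: [-14.5, -2.1, 9.4]
width: 0.0702
```

Call:
{"op": "carry_out", "data": {"moves": [50, 0, 0, 0, 0, 0, 0, 0, 0, 0, 0, 0, 0, 0, 0, 0, 0, 0, 0, 0, 0, -0.3, 0, 0, 0, 0, -0.3, 0, 0, 0, 0, -0.3, 0, 0, 0, 0, -0.3, 0, 0, 0, 0, -0.3, -0.2, 0, 0, 0, 0, 0, 0, 0]}}

```text
clock: 15.85
position: [0.5199, 0.2255, 0.0436]
ee_rot: [-0.003, 0.656, 0.755, -0.004]
contact_force: [-12.8, -2.9, 24.4]
width: 0.048
```

```bash
python3 - <<'E'
from h import *
s=manip.get_state();print(s['position'],s['width'],s['contact_force'],s['moment'])
a,_=shot('wrist','w9'); b,_=shot('scene','s9')
E
```

```text
[0.51992212 0.22551915 0.04358762] 0.04801725813895866 [-12.83564304  -2.85343996  24.43656365] [-0.36935827  2.68422587 -0.04773475]
```

```bash
python3 - <<'E'
import cv2,numpy as np
a=cv2.imread('pics/w9.png');b=cv2.imread('pics/s9.png')
cv2.imwrite('pics/c9.png',np.vstack([cv2.resize(a[150:450,120:520],None,fx=1.5,fy=1)[:, :600],cv2.resize(b[190:290,320:470],None,fx=4,fy=3)])[:600])
E
```

```text
(no output)
```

View pics/c9.png

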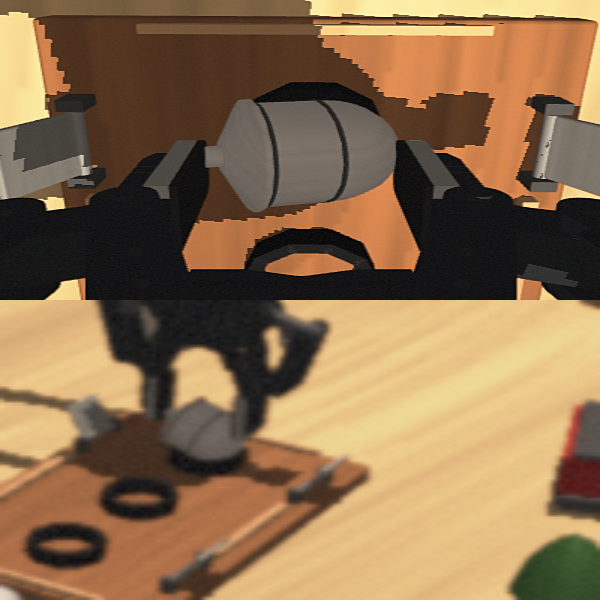

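Call:
{"op": "carry_out", "data": {"moves": [82, 0, 0, 0, 0, 82, 0, 0, 0, 0, 82, 0, 0, -0.8, 0, 82, 0, 0, 0, 0, 82, 0.25, 0.03, 0, 0, 82, 0.25, 0.03, 0, 0, 82, 0.12, 0.02, 0.1, 0, 82, 0.12, 0.02, 0.2, 0, 82, 0.12, 0.02, 0.2, 0, 82, 0.12, 0.02, 0.2, 0]}}

```text
clock: 16.95
position: [0.5344, 0.2277, 0.0408]
ee_rot: [-0.0, 0.656, 0.755, -0.001]
contact_force: [-4.5, -0.7, 3.2]
width: 0.0699
```

Call:
{"op": "carry_out", "data": {"moves": [82, 0.12, 0.02, 0.2, 0, 82, 0.12, 0.02, 0.2, 0, 82, 0.12, 0.02, 0.2, 0, 82, 0.12, 0.02, 0.2, 0, 82, 0.12, 0.02, 0.2, 0, 82, 0, 0, 0, 0, 82, 0, 0, 0, 0, 82, 0, 0, 0, 0, 82, 0, 0, 0, 0, 82, 0, 0, 0, 0]}}

```text
clock: 17.95
position: [0.5411, 0.2287, 0.0504]
ee_rot: [0.0, 0.656, 0.755, -0.0]
contact_force: [0.6, -0.4, 0.8]
width: 0.0701
```

```bash
cat > tk.py <<'E'
from h import *
import sys
def tank(im,c,Cpt,zc=.038,rad=45):
    "top-down-ish silhouette of a grey tank: grey mask extents near the point"
    u,v=proj(c,Cpt)[0]; hsv=cv2.cvtColor(im,cv2.COLOR_RGB2HSV)
    m=((hsv[...,1]<60)&(hsv[...,2]>75)).astype('uint8')*255
    k=np.zeros_like(m); cv2.circle(k,(int(u),int(v)),rad,255,-1); m&=k; m=cv2.morphologyEx(m,cv2.MORPH_OPEN,np.ones((3,3)))
    ks=max(cv2.findContours(m,0,2)[0],key=cv2.contourArea); r=cv2.minAreaRect(ks); M=cv2.moments(ks)
    return (u.round(1),v.round(1)),(M['m10']/M['m00'],M['m01']/M['m00']),r,cv2.contourArea(ks)
E
python3 - <<'E'
from tk import *
s=manip.get_state();print(s['position'],s['width'],s['contact_force'],s['moment'])
a,ca=shot('wrist','w10'); b,cb=shot('scene','s10')
for f,z in(('s7','scene'),('s10','scene')):
    im=cv2.imread(f'pics/{f}.png')[:,:,::-1]; print(f,tank(im,cb,[.525,.2265,.045],rad=24))
print(proj(ca,[[.525,.2265,.038],[.525,.2265,.06],[.525,.2265,.07]]))
E
```

```text
[0.54107284 0.2287358  0.0504198 ] 0.07011654100256472 [ 0.61297776 -0.41216102  0.82021987] [ 0.00094745  0.04204089 -0.05748825]
s7 ((np.float64(371.9), np.float64(232.7)), (370.126, 233.2233333333333), ((370.25408935546875, 233.29505920410156), (20.741973876953125, 16.00461196899414), 39.80556869506836), 250.0)
s10 ((np.float64(371.9), np.float64(232.7)), (374.1890034364261, 232.11408934707902), ((374.23175048828125, 231.9146270751953), (20.14641571044922, 15.773550987243652), 51.34019470214844), 242.5)
[[280.03291285 294.62793653]
 [274.24443588 318.99939241]
 [271.02346601 332.56077056]]
```

```bash
python3 - <<'E'
import cv2,numpy as np
a=cv2.imread('pics/w10.png');b=cv2.imread('pics/s10.png')
cv2.imwrite('pics/c10.png',np.vstack([cv2.resize(a[180:420,120:520],(500,300)),cv2.resize(b[190:290,320:470],(500,300))]))
E
```

```text
(no output)
```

View pics/c10.png

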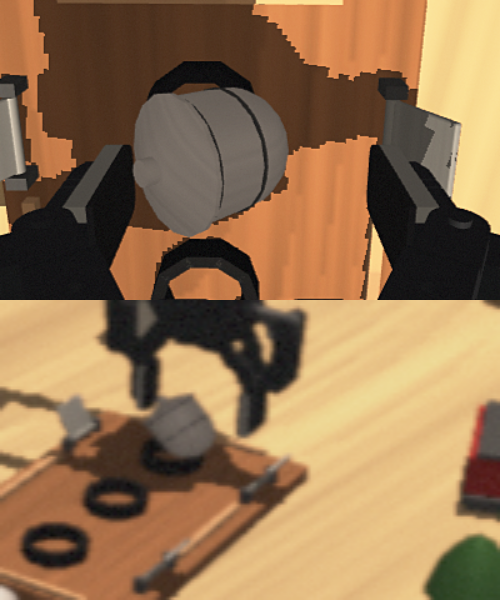

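Call:
{"op": "carry_out", "data": {"moves": [82, -0.8, -0.1, 0, 0, 82, -0.7, -0.1, 0, 0, 82, 0, 0, -1.2, 0, 82, 0, 0, -1.0, 0, 82, 0, 0, 0, 0, 82, 0.2, 0.03, 0, 0, 82, 0.2, 0.03, 0, 0, 82, 0.1, 0.01, 0.1, 0, 82, 0.1, 0.01, 0.2, 0, 82, 0.1, 0.01, 0.25, 0]}}

```text
clock: 19.05
position: [0.5328, 0.2276, 0.0343]
ee_rot: [-0.0, 0.656, 0.755, -0.0]
contact_force: [-2.2, -0.9, 1.8]
width: 0.0701
```

Call:
{"op": "carry_out", "data": {"moves": [82, 0.1, 0.01, 0.25, 0, 82, 0.1, 0.02, 0.25, 0, 82, 0.1, 0.02, 0.25, 0, 82, 0.1, 0.02, 0.25, 0, 82, 0.1, 0.02, 0.25, 0, 82, 0.1, 0.02, 0.25, 0, 82, 0.1, 0, 0.2, 0, 82, 0, 0, 0, 0, 82, 0, 0, 0, 0, 82, 0, 0, 0, 0]}}

```text
clock: 20.05
position: [0.5399, 0.2287, 0.0509]
ee_rot: [-0.0, 0.656, 0.755, -0.0]
contact_force: [-0.2, -0.3, 0.8]
width: 0.07
```

```bash
cat > w.py <<'E'
from tk import *
import sys
n=sys.argv[1]; P=eval(sys.argv[2]) if len(sys.argv)>2 else [.525,.2265,.05]
s=manip.get_state();print(s['position'],s['width'],s['contact_force'])
a,ca=shot('wrist','w'+n)
hsv=cv2.cvtColor(a,cv2.COLOR_RGB2HSV); 
u,v=proj(ca,P)[0]
m=((hsv[...,1]<60)&(hsv[...,2]>75)).astype('uint8')*255; k=np.zeros_like(m); cv2.circle(k,(int(u),int(v)),85,255,-1); m=cv2.morphologyEx(m&k,cv2.MORPH_OPEN,np.ones((5,5)))
n,l,st,ce=cv2.connectedComponentsWithStats(m)
print('ring px base/top',proj(ca,[[P[0],P[1],.038],[P[0],P[1],.06],[P[0],P[1],.07]]).round(0).tolist())
for i in range(1,n):
    if st[i,4]>300: print(st[i],ce[i].round(0))
E
python3 w.py 11
```

```text
[0.53992257 0.22872892 0.05086359] 0.07004888693814985 [-0.23548273 -0.25471166  0.75477929]
ring px base/top [[283.0, 295.0], [277.0, 319.0], [274.0, 332.0]]
[ 227  251  104  115 9286] [278. 304.]
[ 312  251   39   84 1269] [336. 290.]
```

```bash
cat > e.py <<'E'
from h import *
def tab(c,C,yaw=.14):
    d=np.array([np.cos(yaw),np.sin(yaw),0])
    for e in range(0,111,10):
        r=np.radians(e); ax=-np.cos(r)*d+np.sin(r)*np.array([0,0,1]); n=np.array([-np.sin(r)*d[0],-np.sin(r)*d[1],-np.cos(r)])
        print(e,'vent',proj(c,C+32e-3*ax)[0].round(0),'lowrim',proj(c,C+22e-3*ax+20e-3*n)[0].round(0),'toprim',proj(c,C+22e-3*ax-20e-3*n)[0].round(0))
E
python3 - <<'E'
from e import *
s=manip.get_state(); c=cam('wrist',s); tab(c,np.array([.525,.2265,.038]))
s['position']=np.array([.54107,.22874,.05042]); print('w10');tab(cam('wrist',s),np.array([.525,.2265,.038]))
im=cv2.imread('pics/w11.png'); print(((im.max(2)<40)[235:380,200:370]).sum())
E
```

```text
0 vent [207. 294.] lowrim [240. 277.] toprim [219. 316.]
10 vent [205. 300.] lowrim [232. 280.] toprim [228. 321.]
20 vent [205. 306.] lowrim [224. 284.] toprim [238. 324.]
30 vent [207. 311.] lowrim [218. 289.] toprim [250. 327.]
40 vent [212. 317.] lowrim [214. 293.] toprim [264. 329.]
50 vent [220. 322.] lowrim [211. 298.] toprim [279. 329.]
60 vent [231. 326.] lowrim [210. 304.] toprim [293. 328.]
70 vent [244. 329.] lowrim [212. 309.] toprim [307. 326.]
80 vent [259. 332.] lowrim [217. 314.] toprim [320. 323.]
90 vent [274. 332.] lowrim [224. 319.] toprim [331. 319.]
100 vent [291. 332.] lowrim [233. 323.] toprim [340. 314.]
110 vent [306. 329.] lowrim [244. 326.] toprim [347. 309.]
w10
0 vent [204. 295.] lowrim [238. 277.] toprim [216. 316.]
10 vent [202. 300.] lowrim [229. 280.] toprim [224. 321.]
20 vent [202. 306.] lowrim [221. 284.] toprim [234. 325.]
30 vent [204. 312.] lowrim [215. 289.] toprim [247. 327.]
40 vent [209. 317.] lowrim [211. 293.] toprim [261. 329.]
50 vent [217. 322.] lowrim [208. 299.] toprim [275. 329.]
60 vent [228. 326.] lowrim [207. 304.] toprim [290. 328.]
70 vent [240. 330.] lowrim [209. 309.] toprim [304. 326.]
80 vent [255. 332.] lowrim [213. 314.] toprim [317. 323.]
90 vent [271. 333.] lowrim [220. 319.] toprim [328. 319.]
100 vent [287. 332.] lowrim [229. 323.] toprim [337. 314.]
110 vent [303. 330.] lowrim [241. 326.] toprim [344. 309.]
3344
```

Call:
{"op": "carry_out", "data": {"moves": [82, 0.2, 0, 2.5, 0, 82, 0, 0, 3, 0, 62, -1, -0.1, 0, -0.15, 62, -1, -0.1, 0, -0.15, 62, 0, 0, 0, -0.15, 62, 0, 0, 0, -0.15, 62, 0, 0, 0, -0.15, 62, 0, 0, 0, -0.15, 62, 0, 0, 0, -0.15, 62, 0, 0, 0, -0.15]}}

```text
clock: 21.1
position: [0.522, 0.2267, 0.1059]
ee_rot: [0.0, 0.968, 0.25, -0.0]
contact_force: [-0.1, 1.1, 0.0]
width: 0.0532
```

Call:
{"op": "carry_out", "data": {"moves": [62, 0, 0, 0, -0.15, 62, 0, 0, 0, -0.15, 62, 0, 0, 0, -0.07, 62, 0, 0, 0, 0, 62, 0, 0, 0, 0, 62, 0, 0, 0, 0, 62, 0, 0, 0, 0, 62, 0, 0, 0, 0, 62, 0, 0, 0, 0, 62, 0, 0, 0, 0]}}

```text
clock: 22.1
position: [0.5221, 0.2268, 0.106]
ee_rot: [0.0, 0.997, 0.071, 0.0]
contact_force: [-0.3, -0.1, 0.4]
width: 0.0529
```

```bash
python3 w.py 12; python3 - <<'E'
from e import *
s=manip.get_state(); c=cam('wrist',s); print(s['ee_rot']); tab(c,np.array([.525,.2265,.038]))
print(proj(c,[[.545,.229,.038],[.525,.2465,.038],[.525,.2065,.038]]).round(0))
E
```

```text
[0.52211256 0.22676987 0.10604436] 0.05289233566679203 [-0.32334328 -0.07536424  0.4034897 ]
ring px base/top [[321.0, 251.0], [321.0, 265.0], [321.0, 272.0]]
[ 284  214   71   43 2203] [321. 236.]
[ 279  251   75   38 2265] [316. 270.]
[281 284  67  26 780] [313. 295.]
[2.96883041e-05 9.97484052e-01 7.08912205e-02 6.93956350e-06]
0 vent [321. 304.] lowrim [321. 275.] toprim [321. 303.]
10 vent [321. 307.] lowrim [321. 283.] toprim [321. 299.]
20 vent [321. 309.] lowrim [321. 289.] toprim [321. 293.]
30 vent [321. 310.] lowrim [321. 295.] toprim [321. 286.]
40 vent [321. 308.] lowrim [321. 299.] toprim [321. 277.]
50 vent [321. 304.] lowrim [321. 303.] toprim [321. 268.]
60 vent [321. 299.] lowrim [321. 305.] toprim [321. 257.]
70 vent [321. 291.] lowrim [321. 305.] toprim [321. 246.]
80 vent [321. 282.] lowrim [321. 304.] toprim [321. 236.]
90 vent [321. 272.] lowrim [321. 301.] toprim [321. 226.]
100 vent [321. 260.] lowrim [321. 296.] toprim [321. 217.]
110 vent [321. 249.] lowrim [321. 290.] toprim [321. 210.]
[[321. 216.]
 [285. 246.]
 [356. 256.]]
```

Call:
{"op": "carry_out", "data": {"moves": [62, 0.6, 0.1, -3, 0, 62, 0.6, 0, -3, 0, 62, 0, 0, -1.5, 0, 62, 0, 0, -0.3, 0, 62, 0, 0, 0, 0, 0, 0, 0, 0, 0, 0, 0, 0, 0, 0, 0, 0, 0, 0, 0, 0, 0, 0, 0, 0, 0, 0, 0, 0, 0], "squeeze": 20}}

```text
clock: 23.15
position: [0.5347, 0.2283, 0.0291]
ee_rot: [-0.0, 0.997, 0.071, 0.001]
contact_force: [-0.8, 2.1, 6.4]
width: 0.0387
```

Call:
{"op": "carry_out", "data": {"moves": [0, 0, 0, -0.1, 0, 0, 0, 0, -0.1, 0, 0, 0, 0, -0.1, 0, 0, 0, 0, 0, 0, 0, 0, 0, 0, 0, 0, 0, 0, 0, 0, 0, 0, 0, 0, 0, 0, 0, 0, 0, 0, 0, 0, 0, 0, 0, 0, 0, 0, 0, 0]}}

```text
clock: 24.15
position: [0.535, 0.2285, 0.0284]
ee_rot: [-0.001, 0.997, 0.071, 0.002]
contact_force: [-5.1, 1.6, 20.3]
width: 0.0387
```

```bash
python3 w.py 13; python3 - <<'E'
from e import *
s=manip.get_state(); c=cam('wrist',s);  tab(c,np.array([.525,.2265,.038]))
E
```

```text
[0.53500671 0.22846882 0.02840775] 0.03867366275124483 [-5.11108393  1.55808662 20.34923208]
ring px base/top [[321.0, 347.0], [321.0, 383.0], [321.0, 403.0]]
[ 268  292  106   73 5993] [323. 330.]
[ 261  353  111   65 5235] [315. 388.]
0 vent [320. 418.] lowrim [320. 367.] toprim [320. 434.]
10 vent [320. 427.] lowrim [320. 379.] toprim [321. 433.]
20 vent [320. 434.] lowrim [320. 390.] toprim [321. 428.]
30 vent [320. 439.] lowrim [320. 401.] toprim [321. 420.]
40 vent [320. 442.] lowrim [320. 411.] toprim [321. 409.]
50 vent [320. 441.] lowrim [320. 420.] toprim [321. 395.]
60 vent [321. 437.] lowrim [320. 427.] toprim [321. 379.]
70 vent [321. 429.] lowrim [320. 432.] toprim [321. 362.]
80 vent [321. 418.] lowrim [320. 434.] toprim [321. 344.]
90 vent [321. 403.] lowrim [320. 434.] toprim [321. 327.]
100 vent [321. 386.] lowrim [321. 431.] toprim [321. 311.]
110 vent [321. 368.] lowrim [321. 424.] toprim [321. 297.]
```

Call:
{"op": "carry_out", "data": {"moves": [0, 0, 0, 3, 0, 0, 0, 0, 2, 0, 0, -0.6, 3, 0, 0, 0, -0.7, 3, 0, 0, 0, -0.7, 3, 0, 0, 0, -0.7, 2, 0, 0, 0, 0, 0, 0, 0, 0, 0, 0, -3, 0, 0, 0, 0, -3, 0, 0, 0, 0, 0, 0]}}

```text
clock: 25.2
position: [0.5042, 0.335, 0.0112]
ee_rot: [0.002, 0.997, 0.071, -0.004]
contact_force: [-1.0, -0.2, -0.5]
width: 0.0391
```

```bash
python3 - <<'E'
from e import *
s=manip.get_state(); c=cam('wrist',s); print(s['position'],s['contact_force'],s['width'])
shot('wrist','w14'); d=np.array([np.cos(.14),np.sin(.14),0]); p=s['position']
im=cv2.imread('pics/w14.png'); g=cv2.cvtColor(im,6); print(g[280:470:4,318].tolist()); 
tab(c,p-.010*d+np.array([0,0,.010]))
E
```

```text
[0.50418012 0.33501795 0.01122026] [-0.96478131 -0.19111412 -0.49102232] 0.03907442757780472
[99, 100, 97, 84, 88, 93, 99, 94, 97, 99, 101, 100, 104, 103, 105, 108, 113, 117, 115, 115, 116, 38, 118, 114, 114, 115, 114, 112, 113, 111, 111, 109, 108, 106, 116, 33, 114, 19, 20, 16, 17, 22, 17, 13, 16, 22, 20, 18]
0 vent [319. 418.] lowrim [319. 366.] toprim [319. 435.]
10 vent [319. 427.] lowrim [319. 378.] toprim [319. 433.]
20 vent [319. 434.] lowrim [319. 390.] toprim [319. 429.]
30 vent [319. 439.] lowrim [319. 401.] toprim [319. 421.]
40 vent [319. 442.] lowrim [319. 411.] toprim [319. 410.]
50 vent [319. 442.] lowrim [319. 419.] toprim [319. 396.]
60 vent [319. 438.] lowrim [319. 427.] toprim [319. 381.]
70 vent [319. 430.] lowrim [319. 432.] toprim [319. 363.]
80 vent [319. 419.] lowrim [319. 434.] toprim [319. 346.]
90 vent [319. 405.] lowrim [319. 434.] toprim [319. 328.]
100 vent [319. 388.] lowrim [319. 431.] toprim [319. 312.]
110 vent [319. 369.] lowrim [319. 425.] toprim [319. 298.]
```

Call:
{"op": "carry_out", "data": {"moves": [0, 0, 0, -0.2, 0, 0, 0, 0, -0.15, 0, 0, 0.3, 0.04, 0, 0, 0, 0.3, 0.04, 0, 0, 0, 0.3, 0.04, 0, 0, 0, 0.3, 0.04, 0, 0, 0, 0.3, 0.04, 0, 0, 0, 0, 0, 0, 0, 0, 0, 0, 0, 0, 0, 0, 0, 0, 0]}}

```text
clock: 26.25
position: [0.5219, 0.3397, 0.0114]
ee_rot: [0.0, 0.997, 0.071, -0.0]
contact_force: [-0.7, -0.0, -0.0]
width: 0.039
```

```bash
cat > b.py <<'E'
from e import *
import sys
s=manip.get_state(); print(s['position'],s['contact_force'],s['width'],s['moment'])
im,_=shot('wrist','b'+sys.argv[1]); g=cv2.cvtColor(im,cv2.COLOR_RGB2GRAY)[:, 310:330].min(1).astype(int); h=np.median(cv2.cvtColor(im,cv2.COLOR_RGB2GRAY)[:,312:328],1)
print([(v,int(h[v])) for v in range(260,470) if h[v]<75][:14])
E
python3 b.py 1
```

```text
[0.52188359 0.33971188 0.01140622] [-0.67376291 -0.04533609 -0.03700479] 0.038967178889778464 [-0.0391942   0.01917726  0.06530213]
[(363, 46), (364, 32), (365, 35), (366, 37), (417, 38), (418, 32), (419, 35), (420, 34), (421, 55), (426, 7), (427, 14), (428, 17), (429, 16), (430, 17)]
```

Call:
{"op": "carry_out", "data": {"moves": [0, 0, 0, -0.2, 0, 0, 0, 0, -0.2, 0, 0, 0, 0, 0, 0, 0, 0.3, 0.04, 0, 0, 0, 0.3, 0.04, 0, 0, 0, 0.3, 0.04, 0, 0, 0, 0.3, 0.04, 0, 0, 0, 0.3, 0.04, 0, 0, 0, 0, 0, 0, 0, 0, 0, 0, 0, 0]}}

```text
clock: 27.3
position: [0.5376, 0.3418, 0.0076]
ee_rot: [-0.0, 0.997, 0.071, 0.0]
contact_force: [-1.9, -0.3, 4.5]
width: 0.0384
```

```bash
python3 b.py 2
```

```text
[0.53756538 0.34181931 0.00758298] [-1.89528416 -0.33050924  4.45087761] 0.03843594350964273 [-0.08496726  0.44060141 -0.01172128]
[(355, 41), (356, 31), (357, 34), (358, 36), (413, 33), (414, 33), (415, 35), (416, 36), (425, 74), (426, 7), (427, 15), (428, 17), (429, 18), (430, 17)]
```

Call:
{"op": "carry_out", "data": {"moves": [0, 0, 0, -0.2, 0, 0, 0.3, 0.04, 0, 0, 0, 0.3, 0.04, 0, 0, 0, 0.3, 0.04, 0, 0, 0, 0.3, 0.04, 0, 0, 0, 0.3, 0.04, 0, 0, 0, 0, 0, 0, 0, 0, 0, 0, 0, 0, 0, 0, 0, 0, 0, 0, 0, 0, 0, 0]}}

```text
clock: 28.35
position: [0.5523, 0.3437, 0.0055]
ee_rot: [0.0, 0.997, 0.071, 0.0]
contact_force: [-1.3, -0.3, 1.8]
width: 0.0374
```

```bash
python3 b.py 3
```

```text
[0.55227367 0.34368896 0.00550286] [-1.34819723 -0.27409373  1.81067585] 0.037407491614114274 [-0.1060979   0.26205091 -0.01429658]
[(350, 37), (351, 32), (352, 31), (353, 32), (408, 33), (409, 30), (410, 31), (411, 33), (426, 9), (427, 16), (428, 18), (429, 16), (430, 17), (431, 15)]
```

Call:
{"op": "carry_out", "data": {"moves": [0, 0, 0, 0.1, 0, 60, 0, 0, 0, 0, 62, 0, 0, 0, 0, 62, 0, 0, 0, 0, 62, 0, 0, 4, 0, 62, 0, 0, 5, 0, 62, 0, 0, 0, 0, 62, 0, 0, 0, 0, 62, 0, 0, 0, 0, 62, 0, 0, 0, 0]}}

```text
clock: 29.4
position: [0.551, 0.3432, 0.0948]
ee_rot: [0.001, 0.997, 0.071, -0.002]
contact_force: [-0.4, -0.2, -0.0]
width: 0.0526
```

```bash
cat > lie.py <<'E'
from h import *
import sys
# lying grey tank seen by the wrist camera: contour on z=.02, band lines
s=manip.get_state(); im,c=shot('wrist','l'+sys.argv[1]); print(s['position'],s['width'])
G=np.array(eval(sys.argv[2])+[.02]); hsv=cv2.cvtColor(im,cv2.COLOR_RGB2HSV)
m=((hsv[...,1]<60)&(hsv[...,2]>75)).astype('uint8')*255
u,v=proj(c,G)[0]; k=np.zeros_like(m); cv2.circle(k,(int(u),int(v)),int(sys.argv[3]),255,-1)
m=cv2.morphologyEx(m&k,cv2.MORPH_CLOSE,np.ones((9,9))); m=cv2.morphologyEx(m,cv2.MORPH_OPEN,np.ones((5,5)))
for q in cv2.findContours(m,0,2)[0]:
    if cv2.contourArea(q)>500:
        W=onplane(c,q[:,0],.02)[:,:2].astype('float32'); r=cv2.minAreaRect(W); M=W.mean(0)
        print('px',cv2.boundingRect(q),'rect',np.round(r[0],4),np.round(r[1],4),round(r[2],1),'x',W[:,0].min(),W[:,0].max(),'y',W[:,1].min(),W[:,1].max())
        # largest inscribed circle = ball/wall
        dt=cv2.distanceTransform(cv2.drawContours(np.zeros_like(m),[q],-1,255,-1),2,5); j=np.unravel_index(dt.argmax(),dt.shape); print('disc',j[::-1],dt.max(),onplane(c,[j[1],j[0]],.02).round(4))
E
python3 lie.py 1 [.535,.343] 95
```

```text
[0.55098613 0.34321762 0.0947703 ] 0.05255768877487897
px (273, 261, 75, 85) rect [0.518  0.3439] [0.0422 0.055 ] 88.7 x 0.49040303 0.545437 y 0.32268268 0.3652527
disc (np.int64(313), np.int64(299)) 33.575195 [[0.5213 0.3428 0.02  ]]
```

Call:
{"op": "carry_out", "data": {"moves": [62, -1, 0.1, -2.5, -0.14, 62, -1.1, 0, -2.5, 0, 62, 0, 0, -2, 0, 62, 0, 0, -1.7, 0, 62, 0, 0, 0, 0, 62, 0, 0, 0, 0, 0, 0, 0, 0, 0, 0, 0, 0, 0, 0, 0, 0, 0, 0, 0, 0, 0, 0, 0, 0], "squeeze": 25}}

```text
clock: 30.45
position: [0.5317, 0.345, 0.0103]
ee_rot: [-0.0, 1.0, 0.001, 0.001]
contact_force: [0.4, 0.3, 2.4]
width: 0.0389
```

Call:
{"op": "carry_out", "data": {"moves": [0, 0, 0, 0, 0, 0, 0, 0, -0.1, 0, 0, 0.3, 0, 0, 0, 0, 0.3, 0, 0, 0, 0, 0.3, 0, 0, 0, 0, 0.3, 0, 0, 0, 0, 0, 0, 0, 0, 0, 0, 0, 0, 0, 0, 0, 0, 0, 0, 0, 0, 0, 0, 0]}}

```text
clock: 31.45
position: [0.5417, 0.3448, 0.009]
ee_rot: [0.0, 1.0, 0.001, -0.001]
contact_force: [-2.8, 0.0, 4.4]
width: 0.0389
```

```bash
python3 b.py 4
```

```text
[0.54166675 0.34475206 0.00897556] [-2.84011538  0.04843445  4.37467057] 0.03886835918778013 [0.00650395 0.5510087  0.04367858]
[(369, 28), (370, 34), (371, 33), (372, 34), (421, 24), (422, 34), (423, 35), (424, 36), (425, 59), (426, 12), (427, 15), (428, 16), (429, 18), (430, 18)]
```

Call:
{"op": "carry_out", "data": {"moves": [0, 0, 0, -0.15, 0, 0, 0.3, 0, 0, 0, 0, 0.3, 0, 0, 0, 0, 0.3, 0, 0, 0, 0, 0.3, 0, 0, 0, 0, 0, 0, 0, 0, 0, 0, 0, 0, 0, 0, 0, 0, 0, 0, 0, 0, 0, 0, 0, 0, 0, 0, 0, 0]}}

```text
clock: 32.5
position: [0.5549, 0.3447, 0.0072]
ee_rot: [0.0, 1.0, 0.001, -0.0]
contact_force: [-2.4, 0.1, 5.3]
width: 0.0378
```

```bash
python3 b.py 5; python3 - <<'E'
from e import *
s=manip.get_state(); c=cam('wrist',s); tab(c,s['position']+np.array([-.006,0,.011]),0)
E
```

```text
[0.55491097 0.3447455  0.00722838] [-2.44566925  0.10905689  5.31114682] 0.037758286363091954 [-0.01898224  0.55446941 -0.00460817]
[(364, 33), (365, 35), (366, 35), (367, 37), (421, 33), (422, 34), (423, 37), (424, 38), (425, 36), (426, 14), (427, 15), (428, 18), (429, 18), (430, 17)]
0 vent [319. 411.] lowrim [319. 360.] toprim [319. 427.]
10 vent [319. 420.] lowrim [319. 372.] toprim [319. 426.]
20 vent [319. 428.] lowrim [319. 384.] toprim [319. 421.]
30 vent [319. 433.] lowrim [319. 395.] toprim [319. 412.]
40 vent [319. 435.] lowrim [319. 404.] toprim [319. 401.]
50 vent [319. 434.] lowrim [319. 413.] toprim [319. 387.]
60 vent [319. 429.] lowrim [319. 420.] toprim [319. 370.]
70 vent [319. 421.] lowrim [319. 425.] toprim [319. 353.]
80 vent [319. 410.] lowrim [319. 427.] toprim [319. 335.]
90 vent [319. 395.] lowrim [319. 427.] toprim [319. 317.]
100 vent [319. 378.] lowrim [319. 423.] toprim [319. 301.]
110 vent [319. 358.] lowrim [319. 416.] toprim [320. 288.]
```

```bash
python3 - <<'E'
from h import *
for n in ['w14','b1','b2','b3','b4','b5']:
    im=cv2.imread(f'pics/{n}.png'); hsv=cv2.cvtColor(im,cv2.COLOR_BGR2HSV)
    m=(hsv[...,1]<60)&(hsv[...,2]>75); col=m[:,314:325].mean(1)>.5
    v=np.where(col[240:430])[0]+240; r=np.median(im[:,314:325].max(2),1); 
    gaps=[(int(v[i]),int(v[i+1])) for i in range(len(v)-1) if v[i+1]-v[i]>1]
    row=np.where(m[345])[0]; row=row[(row>230)&(row<410)]; print(n,'front',v[0],gaps,'end',v[-1],'row345',row.min(),row.max())
s=manip.get_state(); c=cam('wrist',s); p=s['position']
print([(dx,proj(c,p+[dx,0,dz])[0].round(0).tolist()) for dx,dz in((.014,.011),(.010,.011),(.005,.011),(.014,.015),(-.006,.031))])
E
```

```text
w14 front 292 [(362, 367), (416, 422)] end 425 row345 244 397
b1 front 292 [(362, 367), (416, 422)] end 425 row345 244 397
b2 front 297 [(354, 359), (412, 417)] end 425 row345 245 396
b3 front 307 [(349, 354), (407, 412)] end 425 row345 247 394
b4 front 292 [(368, 373)] end 420 row345 245 396
b5 front 301 [(363, 368)] end 420 row345 246 395
[(0.014, [320.0, 289.0]), (0.01, [320.0, 299.0]), (0.005, [320.0, 312.0]), (0.014, [320.0, 293.0]), (-0.006, [319.0, 371.0])]
```

```bash
cat > fit.py <<'E'
from h import *
from scipy.optimize import least_squares
def meas(im):
    hsv=cv2.cvtColor(im,cv2.COLOR_RGB2HSV); m=(hsv[...,1]<60)&(hsv[...,2]>75); col=m[:,314:325].mean(1)>.5
    v=np.where(col[240:427])[0]+240
    return v[0],[(v[i]+v[i+1])/2 for i in range(len(v)-1) if v[i+1]-v[i]>2]
def fit(im,c,p,yaw,zC):
    f,b=meas(im); d=np.array([np.cos(yaw),np.sin(yaw),0]); Z=np.array([0,0,1.])
    def pts(x,e,z):
        C=p+d*x; C=np.array([C[0],C[1],z]); ax=-np.cos(e)*d+np.sin(e)*Z; t=np.sin(e)*d+np.cos(e)*Z
        ph=np.linspace(0,1.4,60); fr=min(proj(c,C+.02*(np.cos(a)*d+np.sin(a)*Z))[0][1] for a in ph)
        return [fr,proj(c,C+.02*t)[0][1],proj(c,C+.022*ax+.02*t)[0][1]]
    best=None
    for e0 in (.1,.6,1.2):
        r=least_squares(lambda q:(np.array(pts(q[0],q[1],zC))-np.array([f]+b[:2]))[:1+len(b)] if len(b)<2 else np.array(pts(q[0],q[1],zC))-np.array([f]+b[:2]),[-.01,e0])
        if best is None or r.cost<best.cost: best=r
    return f,b,'xC-TCP mm %.1f e deg %.0f cost %.1f'%(best.x[0]*1e3,np.degrees(best.x[1]),best.cost)
E
python3 - <<'E'
from fit import *
st=manip.get_state()
for n,p,yaw,zC in(('w13',[.535,.2285,.0284],.14,.039),('b1',[.5219,.3397,.0114],.14,.0214),('b2',[.5376,.3418,.0076],.14,.02),('b3',[.5523,.3437,.0055],.14,.02),('b4',[.5417,.3448,.009],0,.02),('b5',[.5549,.3447,.0072],0,.02)):
    s=dict(st); s['position']=np.array(p); s['ee_rot']=[0,np.cos(yaw/2),np.sin(yaw/2),0]
    print(n,fit(cv2.imread(f'pics/{n}.png')[:,:,::-1],cam('wrist',s),np.array(p),yaw,zC))
E
```

```text
w13 (np.int64(292), [np.float64(363.5), np.float64(419.0)], 'xC-TCP mm -5.8 e deg 8 cost 27.3')
b1 (np.int64(292), [np.float64(364.5), np.float64(419.0)], 'xC-TCP mm -6.1 e deg 6 cost 25.3')
b2 (np.int64(297), [np.float64(356.5), np.float64(414.5)], 'xC-TCP mm -7.8 e deg 27 cost 63.9')
b3 (np.int64(307), [np.float64(351.5), np.float64(409.5)], 'xC-TCP mm -12.4 e deg 48 cost 65.1')Traceback (most recent call last):
  File "<stdin>", line 5, in <module>
  File "fit.py", line 15, in fit
    r=least_squares(lambda q:(np.array(pts(q[0],q[1],zC))-np.array([f]+b[:2]))[:1+len(b)] if len(b)<2 else np.array(pts(q[0],q[1],zC))-np.array([f]+b[:2]),[-.01,e0])
    return func(*args, **kwargs)
    vector_fun = VectorFunction(
        fun_wrapped,
    ...<6 lines>...
        workers=workers
    )
    self._update_fun()
    ~~~~~~~~~~~~~~~~^^
    self.f = self.fun_wrapped(xp_copy(self.x))
             ~~~~~~~~~~~~~~~~^^^^^^^^^^^^^^^^^
    return np.atleast_1d(self.fun(x))
                         ~~~~~~~~^^^
    return self.f(x, *self.args, **self.kwargs)
           ~~~~~~^^^^^^^^^^^^^^^^^^^^^^^^^^^^^^
  File "fit.py", line 15, in <lambda>
    r=least_squares(lambda q:(np.array(pts(q[0],q[1],zC))-np.array([f]+b[:2]))[:1+len(b)] if len(b)<2 else np.array(pts(q[0],q[1],zC))-np.array([f]+b[:2]),[-.01,e0])
                              ~~~~~~~~~~~~~~~~~~~~~~~~~~~^~~~~~~~~~~~~~~~~~~~
ValueError: operands could not be broadcast together with shapes (3,) (2,)
```

Call:
{"op": "carry_out", "data": {"moves": [0, 0, 0, 0.2, 0, 60, 0, 0, 0, 0, 62, 0, 0, 0, 0, 62, 0, 0, 0, 0, 62, 0, 0, 4, 0, 62, -1.5, 0, 4.5, 0, 62, 0, 0, 0, 0, 62, 0, 0, 0, 0, 62, 0, 0, 0, 0, 62, 0, 0, 0, 0]}}

```text
clock: 33.55
position: [0.5394, 0.3442, 0.0923]
ee_rot: [0.001, 1.0, 0.001, -0.001]
contact_force: [-0.1, 0.4, -0.1]
width: 0.0529
```

```bash
python3 lie.py 2 [.545,.344] 95
```

```text
[0.53940315 0.34420602 0.09231775] 0.05285921573468018
px (278, 224, 74, 88) rect [0.5301 0.3471] [0.0418 0.0535] 87.9 x 0.50347114 0.55666757 y 0.32610455 0.36847782
disc (np.int64(317), np.int64(262)) 35.0 [[0.5343 0.3456 0.02  ]]
```

Call:
{"op": "carry_out", "data": {"moves": [62, -0.3, 0.2, -2.5, 0, 62, 0, 0, -2.5, 0, 62, 0, 0, -2, 0, 62, 0, 0, -1.3, 0, 62, 0, 0, 0, 0, 0, 0, 0, 0, 0, 0, 0, 0, 0, 0, 0, 0, 0, 0, 0, 0, 0, 0, 0, 0, 0, 0, 0, 0, 0], "squeeze": 25}}

```text
clock: 34.6
position: [0.5373, 0.3469, 0.0116]
ee_rot: [-0.0, 1.0, 0.001, 0.0]
contact_force: [-0.3, 0.7, 0.4]
width: 0.0393
```

Call:
{"op": "carry_out", "data": {"moves": [0, 0, 0, -0.15, 0, 0, 0, 0, -0.1, 0, 0, 0.3, 0, 0, 0, 0, 0.3, 0, 0, 0, 0, 0.3, 0, 0, 0, 0, 0.3, 0, 0, 0, 0, 0, 0, 0, 0, 0, 0, 0, 0, 0, 0, 0, 0, 0, 0, 0, 0, 0, 0, 0]}}

```text
clock: 35.6
position: [0.548, 0.3477, 0.01]
ee_rot: [-0.001, 1.0, 0.001, -0.001]
contact_force: [-4.1, 2.0, 8.4]
width: 0.0389
```

```bash
cat > q.py <<'E'
from fit import *
import sys
s=manip.get_state(); im,c=shot('wrist','q'+sys.argv[1]); print(s['position'],s['contact_force'],s['width']); print(meas(im))
E
python3 q.py 1
```

```text
[0.54803492 0.34772697 0.01003248] [-4.05546497  2.01272134  8.36024434] 0.0389476431715003
(np.int64(275), [np.float64(353.5), np.float64(404.5)])
```

Call:
{"op": "carry_out", "data": {"moves": [0, 0, 0, -0.15, 0, 0, 0.3, 0, 0, 0, 0, 0.3, 0, 0, 0, 0, 0.3, 0, 0, 0, 0, 0.3, 0, 0, 0, 0, 0, 0, 0, 0, 0, 0, 0, 0, 0, 0, 0, 0, 0, 0, 0, 0, 0, 0, 0, 0, 0, 0, 0, 0]}}

```text
clock: 36.65
position: [0.5598, 0.3473, 0.0082]
ee_rot: [-0.0, 1.0, 0.001, -0.001]
contact_force: [-3.1, 1.0, 7.0]
width: 0.039
```

```bash
python3 q.py 2
```

```text
[0.55982729 0.34730832 0.00819916] [-3.0606145   0.97370162  7.02145646] 0.038986345716676314
(np.int64(285), [np.float64(343.5), np.float64(401.0)])
```

Call:
{"op": "carry_out", "data": {"moves": [0, 0.3, 0, -0.05, 0, 0, 0.3, 0, 0, 0, 0, 0.3, 0, -0.05, 0, 0, 0.3, 0, 0, 0, 0, 0, 0, 0, 0, 0, 0, 0, 0, 0, 0, 0, 0, 0, 0, 0, 0, 0, 0, 0, 0, 0, 0, 0, 0, 0, 0, 0, 0, 0]}}

```text
clock: 37.7
position: [0.5717, 0.3469, 0.0069]
ee_rot: [-0.0, 1.0, 0.001, -0.001]
contact_force: [-3.0, 0.1, 5.2]
width: 0.0385
```

```bash
python3 q.py 3
```

```text
[0.5717337  0.34691828 0.00693796] [-3.04956577  0.12263271  5.19748437] 0.03853527789058275
(np.int64(292), [np.float64(334.5), np.float64(390.0)])
```

Call:
{"op": "carry_out", "data": {"moves": [0, 0.3, 0, -0.05, 0, 0, 0.3, 0, 0, 0, 0, 0.3, 0, -0.05, 0, 0, 0.3, 0, 0, 0, 0, 0, 0, 0, 0, 0, 0, 0, 0, 0, 0, 0, 0, 0, 0, 0, 0, 0, 0, 0, 0, 0, 0, 0, 0, 0, 0, 0, 0, 0]}}

```text
clock: 38.75
position: [0.5838, 0.3468, 0.0058]
ee_rot: [0.0, 1.0, 0.001, -0.001]
contact_force: [-3.8, -0.2, 5.6]
width: 0.0384
```

```bash
python3 q.py 4
```

```text
[0.58376058 0.34684301 0.0058334 ] [-3.75659585 -0.24756507  5.55078002] 0.038437735333787214
(np.int64(298), [np.float64(329.5), np.float64(379.5)])
```

Call:
{"op": "carry_out", "data": {"moves": [0, 0.3, 0, -0.05, 0, 0, 0.3, 0, 0, 0, 0, 0.3, 0, -0.05, 0, 0, 0.3, 0, 0, 0, 0, 0.3, 0, 0, 0, 0, 0, 0, 0, 0, 0, 0, 0, 0, 0, 0, 0, 0, 0, 0, 0, 0, 0, 0, 0, 0, 0, 0, 0, 0]}}

```text
clock: 39.8
position: [0.5998, 0.3468, 0.0047]
ee_rot: [-0.0, 1.0, 0.001, -0.0]
contact_force: [-2.3, 0.3, 5.3]
width: 0.0375
```

```bash
python3 q.py 5
```

```text
[0.59979855 0.34682539 0.00467197] [-2.34730312  0.30853461  5.31663071] 0.03749938080448015
(np.int64(306), [np.float64(327.5), np.float64(371.0)])
```

Call:
{"op": "carry_out", "data": {"moves": [0, 0, 0, 1, 0, 0, 0, 0, 3, 0, 0, 0, 0, 3, 0.14, 0, -1.57, -3, 0, 0, 0, -1.57, -3, 0, 0, 0, -1.57, -3, 0, 0, 0, -1.57, -2.9, 0, 0, 0, 0, 0, 0, 0, 0, 0, 0, 0, 0, 0, 0, 0, 0, 0]}}

```text
clock: 40.85
position: [0.5387, 0.2285, 0.0745]
ee_rot: [-0.0, 0.997, 0.071, 0.001]
contact_force: [0.0, -0.6, -0.9]
width: 0.0378
```

```bash
python3 q.py 6
```

```text
[0.53871538 0.22851965 0.07450392] [ 0.02305211 -0.63902423 -0.92242342] 0.03776337382623674
(np.int64(305), [np.float64(330.5), np.float64(377.0)])
```

Call:
{"op": "carry_out", "data": {"moves": [0, -0.1, 0, -2.5, 0, 0, 0, 0, -1.8, 0, 0, 0, 0, -0.5, 0, 0, 0, 0, -0.2, 0, 0, 0, 0, -0.1, 0, 0, 0, 0, 0, 0, 0, 0, 0, 0, 0, 0, 0, 0, 0, 0, 0, 0, 0, 0, 0, 0, 0, 0, 0, 0]}}

```text
clock: 41.9
position: [0.5355, 0.2284, 0.0246]
ee_rot: [0.0, 0.997, 0.071, -0.001]
contact_force: [-4.7, -1.8, 9.1]
width: 0.0377
```

```bash
python3 q.py 7
```

```text
[0.5355265  0.22835867 0.02460608] [-4.6640393  -1.79178122  9.09437661] 0.03767372940264692
(np.int64(305), [np.float64(330.5), np.float64(377.0)])
```

Call:
{"op": "carry_out", "data": {"moves": [0, 0, 0, 0.05, 0, 50, 0, 0, 0, 0, 55, 0, 0, 0, 0, 62, 0, 0, 0, 0, 62, 0, 0, 3, 0, 62, 0, 0, 4, 0, 62, -1.3, -0.2, 1, 0, 62, 0, 0, 0, 0, 62, 0, 0, 0, 0, 62, 0, 0, 0, 0]}}

```text
clock: 42.95
position: [0.5225, 0.2255, 0.102]
ee_rot: [0.0, 0.997, 0.071, -0.001]
contact_force: [-1.2, 0.4, 0.5]
width: 0.0531
```

```bash
python3 q.py 8; python3 - <<'E'
from e import *
s=manip.get_state(); c=cam('wrist',s); C=np.array([.525,.2265,.038]); d=np.array([np.cos(.14),np.sin(.14),0]); Z=np.array([0,0,1])
for e in range(40,101,10):
    r=np.radians(e); t=np.sin(r)*d+np.cos(r)*Z; ax=-np.cos(r)*d+np.sin(r)*Z
    print(e,'band1 %.0f rim %.0f'%(proj(c,C+.02*t)[0][1],proj(c,C+.022*ax+.02*t)[0][1]),'vent',proj(c,C+.032*ax)[0].round(0))
E
```

```text
[0.52253149 0.22548643 0.10204403] [-1.16722016  0.37124986  0.46400446] 0.05312123095963398
(np.int64(240), [np.float64(330.0), np.float64(359.0), np.float64(367.5)])
40 band1 239 rim 281 vent [318. 312.]
50 band1 233 rim 271 vent [318. 308.]
60 band1 228 rim 260 vent [318. 302.]
70 band1 223 rim 249 vent [318. 295.]
80 band1 220 rim 239 vent [318. 286.]
90 band1 218 rim 229 vent [318. 275.]
100 band1 217 rim 220 vent [318. 264.]
```

```bash
python3 - <<'E'
from h import *
im=cv2.imread('pics/q8.png'); hsv=cv2.cvtColor(im,cv2.COLOR_BGR2HSV); m=(hsv[...,1]<60)&(hsv[...,2]>75)
v=np.where(m[150:340,314:323].mean(1)>.5)[0]+150; print(v[0],v[-1],[(v[i],v[i+1]) for i in range(len(v)-1) if v[i+1]-v[i]>1])
g=cv2.cvtColor(im,6); print(g[195:330:3,318].tolist())
q=m[195:330,270:370].astype('uint8'); n,l,st,ce=cv2.connectedComponentsWithStats(q); print(st[st[:,4]>80]+[270,195,0,0,0])
E
```

```text
220 310 [(np.int64(230), np.int64(234))]
[156, 158, 160, 160, 172, 9, 61, 57, 12, 144, 101, 105, 57, 117, 109, 106, 107, 109, 106, 108, 109, 111, 112, 113, 111, 113, 112, 113, 110, 111, 107, 109, 107, 108, 106, 102, 94, 93, 96, 52, 56, 54, 59, 59, 63]
[[ 270  195  100  135 7758]
 [ 283  220   68   32  616]
 [ 270  233   81   78 5115]]
```

Call:
{"op": "carry_out", "data": {"moves": [70, 0.25, 0.1, -2.5, 0, 70, 0, 0, -2.5, 0, 70, 0, 0, -1.2, 0, 70, 0, 0, 0, 0, 50, 0, 0, 0, 0, 0, 0, 0, 0, 0, 0, 0, 0, 0, 0, 0, 0, 0, 0, 0, 0, 0, 0, 0, 0, 0, 0, 0, 0, 0], "squeeze": 20}}

```text
clock: 44.0
position: [0.5261, 0.2294, 0.0434]
ee_rot: [-0.002, 0.998, 0.07, 0.001]
contact_force: [-2.5, 6.4, 1.6]
width: 0.0394
```

```bash
python3 q.py 9
```

```text
[0.5260814  0.22943047 0.04336119] [-2.51022008  6.39904515  1.59042317] 0.039362453328981035
(np.int64(262), [np.float64(281.0), np.float64(318.5), np.float64(405.0)])
```

Call:
{"op": "carry_out", "data": {"moves": [50, 0, 0, 0, 0, 60, 0, 0, 0, 0, 70, 0, 0, 0, 0, 70, 0, 0, 3, 0, 100, 0, 0, 3, 0, 100, 0, 0, 0, 0.15, 100, 0, 0, 0, 0.15, 100, 0, 0, 0, 0.15, 100, 0, 0, 0, 0.15, 100, 0, 0, 0, 0.15]}}

```text
clock: 45.05
position: [0.526, 0.2262, 0.1016]
ee_rot: [0.0, 0.901, 0.434, 0.0]
contact_force: [-0.2, -0.1, -0.4]
width: 0.0852
```

Call:
{"op": "carry_out", "data": {"moves": [100, 0, 0, 0, 0.15, 100, 0, 0, 0, 0.15, 100, 0, 0, 0, 0.15, 80, 0, 0, 0, 0.15, 80, 0, 0, 0, 0.15, 80, 0, 0, 0, 0.06, 80, 0, 0, 0, 0, 80, 0, 0, 0, 0, 80, 0, 0, 0, 0, 80, 0, 0, 0, 0]}}

```text
clock: 46.05
position: [0.5259, 0.2267, 0.1015]
ee_rot: [0.0, 0.66, 0.752, 0.0]
contact_force: [0.3, 0.5, -0.3]
width: 0.0686
```

```bash
python3 - <<'E'
from h import *
s=manip.get_state(); print(s['position'],s['ee_rot'],s['width']); im,c=shot('wrist','r1')
hsv=cv2.cvtColor(im,cv2.COLOR_RGB2HSV); m=((hsv[...,1]<60)&(hsv[...,2]>75)).astype('uint8')
P=np.array([.525,.2265,.06]); u,v=proj(c,P)[0]; print('rim centre px',u,v, 'vent px',proj(c,P+[0,0,.01])[0],'C px',proj(c,P-[0,0,.022])[0],'px per 20mm x',proj(c,P+[.02,0,0])[0])
k=np.zeros_like(m); cv2.circle(k,(int(u),int(v)),60,1,-1); n,l,st,ce=cv2.connectedComponentsWithStats(m&k)
print(st[st[:,4]>150])
E
```

```text
[0.52585532 0.22666684 0.10153871] [9.18834714e-05 6.59535463e-01 7.51673442e-01 1.77934866e-05] 0.06860453956106624
rim centre px 316.8592081770599 270.6577083716985 vent px [316.68930478 278.1494823 ] C px [317.18004614 256.51057813] px per 20mm x [356.88566837 275.58390678]
[[     0      0    640    480 301435]
 [   261    215     91     85   5765]]
```

```bash
cat > rings.py <<'E'
from h import *
def rings(im,c):
    m=(im.max(2)<45).astype('uint8')*255; out=[]
    for p in([.5251,.2265],[.5351,.1519],[.5451,.077]):
        u,v=proj(c,p+[.024])[0]
        if not(40<u<600 and 40<v<440): continue
        s=int(abs(proj(c,[p[0]+.03,p[1],.024])[0]-[u,v]).max()); k=np.zeros_like(m); cv2.circle(k,(int(u),int(v)),s,255,-1)
        for q in cv2.findContours(m&k,0,2)[0]:
            if cv2.contourArea(q)>.3*s*s:
                (x,y),w,a=cv2.fitEllipse(q); out.append((p,(round(x),round(y)),np.round(w,0),onplane(c,[x,y],.024)[0,:2].round(4)))
    return out
E
python3 - <<'E'
from rings import *
s=manip.get_state(); im=cv2.imread('pics/r1.png')[:,:,::-1]
for r in rings(im,cam('wrist',s)): print('r1',r)
s['position']=np.array([.5253,.2264,.1055]); s['ee_rot']=[0,.655792,.754942,0]
for r in rings(cv2.imread('pics/w7.png')[:,:,::-1],cam('wrist',s)): print('w7',r)
im,c=shot('top','top1')
for r in rings(im,c): print('top',r)
E
```

```text
r1 ([0.5351, 0.1519], (316, 358), array([67., 69.]), array([0.5334, 0.1552]))
w7 ([0.5351, 0.1519], (316, 354), array([66., 68.]), array([0.5333, 0.1552]))
top ([0.5251, 0.2265], (205, 246), array([ 9., 22.]), array([0.5236, 0.2446]))
```

Call:
{"op": "carry_out", "data": {"moves": [80, -0.25, 0.2, -2.5, 0, 80, 0, 0, -2.5, 0, 80, 0, 0, -1, 0, 80, 0, 0, 0, 0, 50, 0, 0, 0, 0, 0, 0, 0, 0, 0, 0, 0, 0, 0, 0, 0, 0, 0, 0, 0, 0, 0, 0, 0, 0, 0, 0, 0, 0, 0], "squeeze": 20}}

```text
clock: 47.15
position: [0.5186, 0.2282, 0.0424]
ee_rot: [-0.003, 0.659, 0.752, -0.003]
contact_force: [-9.4, -1.1, 6.4]
width: 0.0432
```

Call:
{"op": "carry_out", "data": {"moves": [0, 0, 0, 0, 0, 50, 0, 0, 0, 0, 60, 0, 0, 0, 0, 70, 0, 0, 0, 0, 70, 0, 0, 3, 0, 70, 0, 0, 3, 0, 70, 0, 0, 1, 0, 70, 0, 0, 0, 0, 70, 0, 0, 0, 0, 70, 0, 0, 0, 0]}}

```text
clock: 48.15
position: [0.5225, 0.2284, 0.1101]
ee_rot: [-0.001, 0.659, 0.752, -0.001]
contact_force: [0.1, -0.5, -0.3]
width: 0.0598
```

```bash
cat > up.py <<'E'
from h import *
import sys
def roof(im,c,P):
    hsv=cv2.cvtColor(im,cv2.COLOR_RGB2HSV); m=((hsv[...,1]<60)&(hsv[...,2]>75)).astype('uint8'); u,v=proj(c,P)[0]
    k=np.zeros_like(m); cv2.circle(k,(int(u),int(v)),65,1,-1); n,l,st,ce=cv2.connectedComponentsWithStats(m&k)
    for i in range(1,n):
        if st[i,4]>400: x,y,w,h,a=st[i]; print('px',st[i].tolist(),'exp',u.round(0),v.round(0),'centre world z.06',onplane(c,[x+w/2,y+h/2],.06).round(4))
if __name__=='__main__':
    s=manip.get_state(); print(s['position'],s['width'],s['ee_rot']); im,c=shot('wrist','u'+sys.argv[1]); roof(im,c,np.array(eval(sys.argv[2])+[.06]))
E
python3 up.py 1 [.523,.2285]
```

```text
[0.52245047 0.22843496 0.1100877 ] 0.05976363263694602 [-6.26795183e-04  6.59331047e-01  7.51851714e-01 -1.08531794e-03]
px [269, 216, 82, 81, 5233] exp 320.0 265.0 centre world z.06 [[0.5173 0.2322 0.06  ]]
```

Call:
{"op": "carry_out", "data": {"moves": [82, 0, 0, 0, 0, 82, 0, 0, -3, 0, 82, 0, 0, -2.5, 0, 82, 0, 0, -1.3, 0, 82, 0.4, 0.05, 0, 0, 82, 0.3, 0.05, 0.1, 0, 82, 0.3, 0.04, 0.1, 0, 82, 0.3, 0.04, 0.1, 0, 82, 0.2, 0.03, 0.1, 0, 82, 0.1, 0, 0.1, 0]}}

```text
clock: 49.2
position: [0.5395, 0.231, 0.0492]
ee_rot: [0.0, 0.659, 0.752, 0.0]
contact_force: [-1.2, 0.2, 0.9]
width: 0.0701
```

Call:
{"op": "carry_out", "data": {"moves": [82, 0.1, 0, 0.1, 0, 82, 0, 0, 0, 0, 82, 0, 0, 0, 0, 82, -0.5, 0, 0, 0, 82, -0.5, 0, 0, 0, 82, -0.6, -0.1, 3, 0, 70, 0, 0, 2.5, 0, 70, 0, 0, 0, 0, 70, 0, 0, 0, 0, 70, 0, 0, 0, 0]}}

```text
clock: 50.2
position: [0.5233, 0.2296, 0.1035]
ee_rot: [-0.001, 0.659, 0.752, -0.001]
contact_force: [0.7, 0.1, 0.6]
width: 0.0594
```

```bash
python3 up.py 2 [.523,.2285]
```

```text
[0.52330526 0.22962282 0.10351611] 0.05944637450986353 [-5.09402638e-04  6.59295302e-01  7.51883465e-01 -8.37015885e-04]
px [266, 221, 85, 84, 5550] exp 318.0 271.0 centre world z.06 [[0.5178 0.2322 0.06  ]]
```

Call:
{"op": "carry_out", "data": {"moves": [82, 0, 0, 0, 0, 82, 0, 0, -3, 0, 82, 0, 0, -2.4, 0, 82, 0.4, 0.05, 0, 0, 82, 0.4, 0.05, 0, 0, 82, 0.4, 0.05, 0, 0, 82, 0.3, 0.05, 0, 0, 82, 0.3, 0, 0, 0, 82, 0, 0, 0, 0, 82, 0, 0, 0, 0]}}

```text
clock: 51.25
position: [0.5425, 0.2319, 0.0508]
ee_rot: [0.0, 0.659, 0.752, 0.0]
contact_force: [-0.0, -0.1, 1.0]
width: 0.0701
```

```bash
python3 up.py 3 [.523,.2285]; python3 - <<'E'
import cv2
a=cv2.imread('pics/u3.png'); b=cv2.imread('pics/u2.png'); import numpy as np
cv2.imwrite('pics/cu3.png',np.hstack([a[170:440,120:520],b[170:440,120:520]]))
E
```

```text
[0.54250815 0.23189175 0.05083338] 0.07008593005152984 [2.12096812e-04 6.59326242e-01 7.51856892e-01 2.74205504e-04]
px [200, 255, 118, 113, 9020] exp 265.0 321.0 centre world z.06 [[0.5205 0.2319 0.06  ]]
```

View pics/cu3.png

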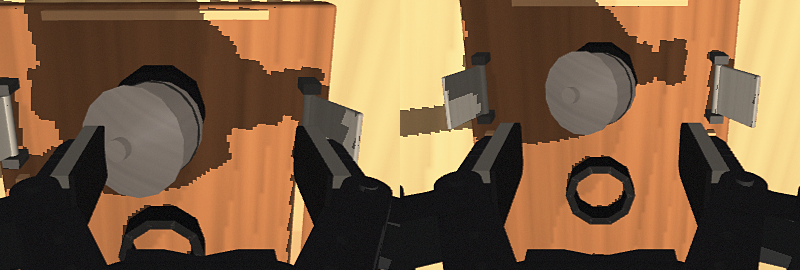

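Call:
{"op": "carry_out", "data": {"moves": [82, -1.0, -0.1, 0, 0, 82, -0.9, -0.1, 0, 0, 82, 0, 0, -1.5, 0, 82, 0, 0, 0, 0, 82, 0.3, 0.04, 0, 0, 82, 0.3, 0.04, 0, 0, 82, 0.3, 0.04, 0.1, 0, 82, 0.3, 0.04, 0.1, 0, 82, 0.3, 0.04, 0.1, 0, 82, 0.1, 0, 0, 0]}}

```text
clock: 52.3
position: [0.5354, 0.2314, 0.0385]
ee_rot: [-0.003, 0.66, 0.752, -0.003]
contact_force: [-9.0, 0.5, 6.8]
width: 0.0698
```

```bash
python3 up.py 4 [.523,.2285]
```

```text
[0.53537034 0.23137098 0.03847606] 0.06982615340173892 [-0.00280323  0.65950159  0.75169053 -0.00333786]
px [221, 273, 120, 119, 11066] exp 280.0 339.0 centre world z.06 [[0.5229 0.2309 0.06  ]]
```

Call:
{"op": "carry_out", "data": {"moves": [82, 0.2, 0, 0, 0, 82, 0, 0, 0, 0, 82, -0.5, 0, 0, 0, 82, -0.6, -0.1, 0, 0, 82, -0.3, 0, 3, 0, 82, 0, 0, 3.2, 0, 70, 0, 0, 0, 0, 70, 0, 0, 0, 0, 70, 0, 0, 0, 0, 70, 0, 0, 0, 0]}}

```text
clock: 53.35
position: [0.5266, 0.2306, 0.0993]
ee_rot: [-0.001, 0.659, 0.752, -0.001]
contact_force: [0.3, 0.6, -0.3]
width: 0.06
```

```bash
python3 up.py 5 [.523,.2285]; python3 - <<'E'
from rings import *
s=manip.get_state();c=cam('wrist',s)
for r in rings(cv2.imread('pics/u5.png')[:,:,::-1],c): print(r)
E
```

```text
[0.52664093 0.23056222 0.09929686] 0.05998932948505466 [-5.12725463e-04  6.59325452e-01  7.51856961e-01 -8.91652993e-04]
px [261, 226, 88, 86, 5885] exp 311.0 275.0 centre world z.06 [[0.5198 0.2313 0.06  ]]
([0.5351, 0.1519], (314, 365), array([68., 69.]), array([0.5335, 0.1552]))
```

Call:
{"op": "carry_out", "data": {"moves": [82, -0.3, -0.05, -3, 0, 82, 0, 0, -3.3, 0, 82, 0, 0, 0, 0, 82, 0.4, 0.04, 0, 0, 82, 0.4, 0.04, 0, 0, 82, 0.4, 0.04, 0.1, 0, 82, 0.4, 0.04, 0.1, 0, 82, 0.3, 0.04, 0.1, 0, 82, 0.3, 0, 0, 0, 82, 0, 0, 0, 0]}}

```text
clock: 54.4
position: [0.5376, 0.2315, 0.0416]
ee_rot: [-0.006, 0.66, 0.752, -0.007]
contact_force: [-16.8, -0.4, 14.1]
width: 0.0698
```

Call:
{"op": "carry_out", "data": {"moves": [82, 0, 0, 0, 0, 82, 0, 0, 0, 0, 82, -0.5, 0, 0, 0, 82, -0.6, -0.1, 0, 0, 82, -0.6, 0, 3, 0, 82, 0, 0, 3.2, 0, 70, 0, 0, 0, 0, 70, 0, 0, 0, 0, 70, 0, 0, 0, 0, 70, 0, 0, 0, 0]}}

```text
clock: 55.4
position: [0.5288, 0.2311, 0.1015]
ee_rot: [-0.0, 0.659, 0.752, -0.001]
contact_force: [0.1, 0.1, 0.8]
width: 0.0601
```

```bash
python3 up.py 6 [.523,.2285]
```

```text
[0.52882707 0.23111985 0.10153046] 0.06014602297679431 [-4.06464923e-04  6.59345692e-01  7.51839455e-01 -7.26318345e-04]
px [256, 225, 88, 85, 5757] exp 306.0 274.0 centre world z.06 [[0.5195 0.2315 0.06  ]]
```

Call:
{"op": "carry_out", "data": {"moves": [82, -0.5, -0.05, -3, 0, 82, 0, 0, -2.8, 0, 82, 0, 0, 0, 0, 82, 0.4, 0.04, 0, 0, 82, 0.4, 0.04, 0, 0, 82, 0.4, 0.04, 0, 0, 82, 0.3, 0.04, 0, 0, 82, 0.3, 0, 0, 0, 82, 0.2, 0, 0, 0, 82, 0, 0, 0, 0]}}

```text
clock: 56.45
position: [0.5355, 0.2314, 0.045]
ee_rot: [-0.006, 0.66, 0.752, -0.007]
contact_force: [-16.1, -2.0, 12.9]
width: 0.0702
```

```bash
python3 up.py 7 [.523,.2285]
```

```text
[0.53552952 0.23142705 0.0449946 ] 0.07023085067592925 [-0.00586403  0.65961487  0.751549   -0.0069232 ]
px [225, 264, 113, 115, 10184] exp 282.0 329.0 centre world z.06 [[0.5227 0.2315 0.06  ]]
```

Call:
{"op": "carry_out", "data": {"moves": [82, 0, 0, 0, 0, 82, -0.5, 0, 0, 0, 82, -0.6, -0.1, 0, 0, 82, -0.6, 0, 3, 0, 82, 0, 0, 3, 0, 70, 0, 0, 0, 0, 70, 0, 0, 0, 0, 70, 0, 0, 0, 0, 70, 0, 0, 0, 0, 70, 0, 0, 0, 0]}}

```text
clock: 57.5
position: [0.5269, 0.2313, 0.1036]
ee_rot: [-0.0, 0.659, 0.752, -0.001]
contact_force: [-0.8, 0.2, 0.6]
width: 0.0595
```

```bash
python3 up.py 8 [.523,.2285]
```

```text
[0.5268919  0.23128343 0.10356533] 0.059521726239165906 [-4.09671620e-04  6.59335019e-01  7.51848827e-01 -7.11792916e-04]
px [261, 225, 88, 84, 5639] exp 310.0 273.0 centre world z.06 [[0.5199 0.2315 0.06  ]]
```

Call:
{"op": "carry_out", "data": {"moves": [70, -0.6, 0.5, 2, 0, 70, 0, 0.5, 0, 0, 70, 0, 0, 0, 0, 70, 0, 0, 0, 0, 70, 0, 0, 0, 0, 70, 0, 0, 0, 0, 70, 0, 0, 0, 0, 70, 0, 0, 0, 0, 70, 0, 0, 0, 0, 70, 0, 0, 0, 0]}}

```text
clock: 58.55
position: [0.5213, 0.2414, 0.1245]
ee_rot: [0.0, 0.659, 0.752, 0.0]
contact_force: [0.6, 0.6, 1.2]
width: 0.0594
```

```bash
python3 - <<'E'
from h import *
s=manip.get_state(); print(s['position']); im,c=shot('wrist','v1'); hsv=cv2.cvtColor(im,cv2.COLOR_RGB2HSV)
m=((hsv[...,1]<60)&(hsv[...,2]>60)); 
for v in range(205,320,5):
    r=np.where(m[v,240:400])[0]+240
    if len(r): print(v,r.min(),r.max(),(r.min()+r.max())/2,len(r))
for X in(.520,.523):
    print(X,proj(c,[[X,.2295,.018],[X,.2295,.038],[X,.2295,.06],[X,.2295,.07],[X,.2505,.06],[X,.2085,.06]]).round(0).tolist())
from rings import rings
for r in rings(im,c): print(r)
E
```

```text
[0.52133459 0.24142262 0.12454217]
235 306 330 318.0 20
240 291 339 315.0 47
245 284 344 314.0 60
250 280 348 314.0 68
255 277 351 314.0 75
260 275 352 313.5 77
265 275 352 313.5 78
270 274 350 312.0 77
275 275 350 312.5 76
280 276 348 312.0 73
285 277 345 311.0 69
290 280 342 311.0 63
295 283 338 310.5 56
300 288 335 311.5 48
305 295 327 311.0 33
0.52 [[315.0, 253.0], [314.0, 263.0], [314.0, 276.0], [313.0, 283.0], [319.0, 240.0], [309.0, 310.0]]
0.523 [[319.0, 253.0], [319.0, 263.0], [319.0, 276.0], [319.0, 283.0], [324.0, 240.0], [314.0, 310.0]]
([0.5351, 0.1519], (320, 358), array([61., 62.]), array([0.5334, 0.1551]))
```

Call:
{"op": "carry_out", "data": {"moves": [0, 1.5, -0.5, 0, 0, 0, 1.5, -0.5, 0, 0, 0, 0, 0, -2, 0, 0, 0, 0, -2, 0, 0, 0, 0, -1.4, 0, 0, 0, 0, -0.3, 0, 0, 0, 0, -0.2, 0, 0, 0, 0, -0.2, 0, 0, 0, 0, 0, 0, 0, 0, 0, 0, 0]}}

```text
clock: 59.6
position: [0.5518, 0.2316, 0.0642]
ee_rot: [0.0, 0.659, 0.752, 0.001]
contact_force: [0.1, 1.0, -0.0]
width: -0.0002
```

Call:
{"op": "carry_out", "data": {"moves": [0, 0, 0, -0.1, 0, 0, 0.2, 0, -0.1, 0, 0, 0.2, 0, 0, 0, 0, 0, 0, 0, 0, 0, 0, 0, 0, 0, 0, 0, 0, 0, 0, 0, 0, 0, 0, 0, 0, 0, 0, 0, 0, 0, 0, 0, 0, 0, 0, 0, 0, 0, 0]}}

```text
clock: 60.6
position: [0.5553, 0.2315, 0.0615]
ee_rot: [0.0, 0.659, 0.752, 0.0]
contact_force: [-0.5, -0.2, 0.3]
width: -0.0004
```

Call:
{"op": "carry_out", "data": {"moves": [0, 0.3, 0, 1, 0, 0, 0, 0, 3, 0, 70, -1.7, 0.5, 2.3, 0, 70, -1.8, 0.5, 0, 0, 70, 0, 0, 0, 0, 70, 0, 0, 0, 0, 70, 0, 0, 0, 0, 70, 0, 0, 0, 0, 70, 0, 0, 0, 0, 70, 0, 0, 0, 0]}}

```text
clock: 61.6
position: [0.5236, 0.2413, 0.1241]
ee_rot: [-0.0, 0.659, 0.752, -0.0]
contact_force: [0.3, -0.1, -0.5]
width: 0.0598
```

```bash
python3 up.py 9 [.523,.2285]
```

```text
[0.52360309 0.24128088 0.12412416] 0.05975971524962194 [-7.42102632e-05  6.59435899e-01  7.51760764e-01 -2.11076615e-04]
px [270, 234, 79, 76, 4593] exp 315.0 278.0 centre world z.06 [[0.5197 0.2314 0.06  ]]
```

Call:
{"op": "carry_out", "data": {"moves": [0, 1.1, -0.5, 0, 0, 0, 1.1, -0.5, 0, 0, 0, 0, 0, -2, 0, 0, 0, 0, -2, 0, 0, 0, 0, -1.4, 0, 0, 0, 0, -0.3, 0, 0, 0, 0, -0.2, 0, 0, 0, 0, -0.2, 0, 0, 0, 0, 0, 0, 0, 0, 0, 0, 0]}}

```text
clock: 62.65
position: [0.5458, 0.2316, 0.0642]
ee_rot: [0.0, 0.659, 0.752, 0.001]
contact_force: [-1.0, 0.1, -0.2]
width: -0.0002
```

Call:
{"op": "carry_out", "data": {"moves": [0, 0, 0, -0.2, 0, 0, 0.1, 0, -0.1, 0, 0, 0.2, 0, -0.1, 0, 0, 0.2, 0, 0, 0, 0, 0, 0, 0, 0, 0, 0, 0, 0, 0, 0, 0, 0, 0, 0, 0, 0, 0, 0, 0, 0, 0, 0, 0, 0, 0, 0, 0, 0, 0]}}

```text
clock: 63.65
position: [0.5503, 0.2315, 0.0596]
ee_rot: [0.0, 0.659, 0.752, 0.0]
contact_force: [0.3, -0.2, -0.3]
width: -0.0001
```

Call:
{"op": "carry_out", "data": {"moves": [0, 0.3, 0, 1, 0, 0, 0, 0, 3, 0, 70, -1.5, 0.5, 2.3, 0, 70, -1.5, 0.5, 0, 0, 70, 0, 0, 0, 0, 70, 0, 0, 0, 0, 70, 0, 0, 0, 0, 70, 0, 0, 0, 0, 70, 0, 0, 0, 0, 70, 0, 0, 0, 0]}}

```text
clock: 64.65
position: [0.5235, 0.2413, 0.1221]
ee_rot: [-0.0, 0.659, 0.752, -0.0]
contact_force: [0.9, 0.3, 0.7]
width: 0.0599
```

```bash
python3 up.py 10 [.523,.2285]
```

```text
[0.52347441 0.24129249 0.12209516] 0.059858896355736775 [-9.46929648e-05  6.59410914e-01  7.51782663e-01 -2.55042139e-04]
px [270, 235, 80, 77, 4672] exp 315.0 279.0 centre world z.06 [[0.5199 0.2313 0.06  ]]
```

Call:
{"op": "carry_out", "data": {"moves": [0, 0.8, -0.5, 0, 0, 0, 0.8, -0.5, 0, 0, 0, 0, 0, -2, 0, 0, 0, 0, -2, 0, 0, 0, 0, -1.4, 0, 0, 0, 0, -0.3, 0, 0, 0, 0, -0.2, 0, 0, 0, 0, -0.2, 0, 0, 0, 0, 0, 0, 0, 0, 0, 0, 0]}}

```text
clock: 65.7
position: [0.5412, 0.2314, 0.0634]
ee_rot: [0.001, 0.659, 0.752, 0.002]
contact_force: [0.7, -2.0, 4.5]
width: -0.0001
```

Call:
{"op": "carry_out", "data": {"moves": [0, 0, 0, -0.1, 0, 0, 0, 0, -0.1, 0, 0, 0.1, 0, 0, 0, 0, 0.2, 0, 0, 0, 0, 0.2, 0, 0, 0, 0, 0.2, 0, 0, 0, 0, 0, 0, 0, 0, 0, 0, 0, 0, 0, 0, 0, 0, 0, 0, 0, 0, 0, 0, 0]}}

```text
clock: 66.7
position: [0.5469, 0.2316, 0.0598]
ee_rot: [0.0, 0.659, 0.752, 0.001]
contact_force: [1.6, 0.1, 4.0]
width: -0.0001
```

Call:
{"op": "carry_out", "data": {"moves": [0, 0.3, 0, 1, 0, 0, 0, 0, 3, 0, 70, -1.3, 0.5, 2.1, 0, 70, -1.3, 0.5, 0, 0, 70, 0, 0, 0, 0, 70, 0, 0, 0, 0, 70, 0, 0, 0, 0, 70, 0, 0, 0, 0, 70, 0, 0, 0, 0, 70, 0, 0, 0, 0]}}

```text
clock: 67.7
position: [0.5234, 0.2413, 0.1201]
ee_rot: [-0.0, 0.659, 0.752, -0.0]
contact_force: [-0.1, -0.6, 0.9]
width: 0.0601
```

```bash
python3 up.py 11 [.523,.2285]
```

```text
[0.52341371 0.24126875 0.12010099] 0.060060461498241804 [-1.13063502e-04  6.59417439e-01  7.51776928e-01 -2.81622112e-04]
px [277, 235, 78, 78, 4635] exp 315.0 280.0 centre world z.06 [[0.523  0.2322 0.06  ]]
```

Call:
{"op": "carry_out", "data": {"moves": [70, 0, 0, 3, -0.15, 70, 0.7, -3, 0, -0.15, 70, 0.7, -3, 0, -0.15, 70, 0.7, -3, 0, -0.15, 70, 0.7, -3, 0, -0.15, 70, 0.7, -3, 0, -0.15, 70, 0.7, -3, 0, -0.15, 70, 0.7, -3, 0, -0.15, 70, 0.7, -3, 0, -0.15, 62, 0.7, -2.2, 0, -0.15]}}

```text
clock: 68.75
position: [0.5865, -0.0225, 0.1505]
ee_rot: [0.0, 0.995, 0.097, 0.0]
contact_force: [-0.2, 0.3, 0.3]
width: 0.0527
```

Call:
{"op": "carry_out", "data": {"moves": [62, 0, 0, 0, 0.12, 62, 0, 0, 0, 0, 62, 0, 0, 0, 0, 62, 0, 0, 0, 0, 62, 0, 0, 0, 0, 62, 0, 0, 0, 0, 62, 0, 0, 0, 0, 62, 0, 0, 0, 0, 62, 0, 0, 0, 0, 62, 0, 0, 0, 0]}}

```text
clock: 69.75
position: [0.5863, -0.0205, 0.1505]
ee_rot: [0.0, 0.987, 0.16, 0.0]
contact_force: [0.4, 0.2, -0.2]
width: 0.0529
```

```bash
python3 lie.py 3 [.56,-.015] 75; python3 - <<'E'
from h import *
im=cv2.imread('pics/l3.png'); g=cv2.cvtColor(im,6); s=manip.get_state(); c=cam('wrist',s); print(s['ee_rot'])
u,v=proj(c,[.56,-.015,.02])[0]; hsv=cv2.cvtColor(im,cv2.COLOR_BGR2HSV)
m=((hsv[...,1]<60)&(hsv[...,2]>75)).astype('uint8')*255; k=np.zeros_like(m); cv2.circle(k,(int(u),int(v)),75,255,-1); f=cv2.morphologyEx(m&k,3,np.ones((9,9)))
band=((g<60)*255).astype('uint8')&f; 
for q in cv2.findContours(band,0,2)[0]:
    if len(q)>12: l=cv2.fitLine(q,2,0,.01,.01).ravel(); W=onplane(c,[[l[2],l[3]],[l[2]+20*l[0],l[3]+20*l[1]]],.035); d=W[1]-W[0]; print('band',l.round(2),'axis yaw',np.arctan2(-d[0],d[1])if d[1]>0 else np.arctan2(d[0],-d[1]),W[0].round(4))
E
```

```text
[ 0.58631213 -0.02051412  0.15053596] 0.052855598905687876
px (275, 223, 57, 70) rect [ 0.561  -0.0162] [0.0528 0.0413] 18.4 x 0.53525555 0.587326 y -0.040571347 0.006234502
disc (np.int64(302), np.int64(252)) 28.0 [[ 0.5655 -0.0142  0.02  ]]
[ 2.59883685e-05  9.87087773e-01  1.60180293e-01 -2.14485545e-05]
band [ 1.0000e+00 -2.0000e-02  3.0294e+02  2.8140e+02] axis yaw 0.346487224733613 [ 0.55   -0.0205  0.035 ]
band [ 1.0000e+00 -2.0000e-02  3.0100e+02  2.5854e+02] axis yaw 0.3419095406146074 [ 0.5655 -0.0142  0.035 ]
```

Call:
{"op": "carry_out", "data": {"moves": [60, -1.2, 0.3, -3.5, 0.02, 60, -1.26, 0.27, -3.5, 0, 60, 0, 0, -3, 0, 60, 0, 0, -2.5, 0, 60, 0, 0, -1.5, 0, 60, 0, 0, 0, 0, 0, 0, 0, 0, 0, 0, 0, 0, 0, 0, 0, 0, 0, 0, 0, 0, 0, 0, 0, 0], "squeeze": 25}}

```text
clock: 70.8
position: [0.5622, -0.0149, 0.0114]
ee_rot: [0.0, 0.985, 0.17, 0.001]
contact_force: [0.9, 0.0, -0.6]
width: 0.0389
```

Call:
{"op": "carry_out", "data": {"moves": [0, 0, 0, 0, 0, 0, 0, 0, 2, 0, 0, 0, 0, 3, -0.12, 0, -0.7, -2.4, 0, -0.12, 0, -0.7, -2.4, 0, -0.1, 0, -0.6, -2.3, 0, 0, 0, 0, 0, -2, 0, 0, 0, 0, -2, 0, 0, 0, 0, -0.9, 0, 0, 0, 0, 0, 0]}}

```text
clock: 71.8
position: [0.5413, -0.0858, 0.011]
ee_rot: [-0.0, 1.0, 0.001, -0.001]
contact_force: [0.2, 0.1, -0.9]
width: 0.0388
```

```bash
python3 q.py 10
```

```text
[ 0.54127312 -0.08576135  0.01100361] [ 0.18977026  0.07187962 -0.88137396] 0.038793440539726755
(np.int64(255), [np.float64(342.5), np.float64(387.5)])
```

Call:
{"op": "carry_out", "data": {"moves": [40, 0, 0, -0.05, 0, 60, 0, 0, 0, 0, 60, 0, 0, 0, 0, 60, 0.4, 0, 0, 0, 60, 0.4, 0, 0, 0, 0, 0, 0, 0, 0, 0, 0, 0, 0, 0, 0, 0, 0, 0, 0, 0, 0, 0, 0, 0, 0, 0, 0, 0, 0]}}

```text
clock: 72.85
position: [0.5507, -0.0861, 0.0115]
ee_rot: [0.0, 1.0, 0.001, 0.001]
contact_force: [1.9, -0.4, 3.9]
width: 0.0388
```

Call:
{"op": "carry_out", "data": {"moves": [0, 0, 0, -0.2, 0, 0, 0, 0, -0.2, 0, 0, 0.3, 0, 0, 0, 0, 0.3, 0, 0, 0, 0, 0.3, 0, 0, 0, 0, 0.3, 0, 0, 0, 0, 0, 0, 0, 0, 0, 0, 0, 0, 0, 0, 0, 0, 0, 0, 0, 0, 0, 0, 0]}}

```text
clock: 73.85
position: [0.5595, -0.0859, 0.0083]
ee_rot: [0.0, 1.0, 0.001, -0.002]
contact_force: [-3.8, -1.2, 15.0]
width: 0.0387
```

```bash
python3 q.py 11
```

```text
[ 0.55947587 -0.08586836  0.00831491] [-3.84790671 -1.17611153 14.96558661] 0.03866968224252726
(np.int64(286), [np.float64(359.5), np.float64(413.5)])
```

Call:
{"op": "carry_out", "data": {"moves": [0, 0.3, 0, 0, 0, 0, 0.3, 0, 0, 0, 0, 0.3, 0, 0, 0, 0, 0.3, 0, 0, 0, 0, 0.3, 0, 0, 0, 0, 0.3, 0, 0, 0, 0, 0, 0, 0, 0, 0, 0, 0, 0, 0, 0, 0, 0, 0, 0, 0, 0, 0, 0, 0]}}

```text
clock: 74.9
position: [0.5763, -0.0852, 0.0066]
ee_rot: [-0.001, 1.0, 0.001, -0.003]
contact_force: [-3.7, 0.8, 5.4]
width: 0.0386
```

```bash
python3 q.py 12
```

```text
[ 0.57633742 -0.08515328  0.00655949] [-3.66770706  0.82467032  5.37310557] 0.038570148945129196
(np.int64(294), [np.float64(346.0), np.float64(403.5)])
```

Call:
{"op": "carry_out", "data": {"moves": [0, 0.3, 0, -0.05, 0, 0, 0.3, 0, 0, 0, 0, 0.3, 0, -0.05, 0, 0, 0.3, 0, 0, 0, 0, 0.3, 0, -0.05, 0, 0, 0.3, 0, 0, 0, 0, 0.3, 0, -0.05, 0, 0, 0, 0, 0, 0, 0, 0, 0, 0, 0, 0, 0, 0, 0, 0]}}

```text
clock: 75.95
position: [0.6007, -0.0857, 0.0049]
ee_rot: [-0.0, 1.0, 0.001, -0.0]
contact_force: [-2.3, 1.1, 2.8]
width: 0.0379
```

```bash
python3 q.py 13
```

```text
[ 0.60070732 -0.08573415  0.00492528] [-2.30369945  1.12787066  2.79946654] 0.03789924076432137
(np.int64(304), [np.float64(338.5), np.float64(390.5)])
```

Call:
{"op": "carry_out", "data": {"moves": [0, 0.3, 0, -0.1, 0, 0, 0.3, 0, -0.05, 0, 0, 0.3, 0, 0, 0, 0, 0.3, 0, 0, 0, 0, 0.3, 0, 0, 0, 0, 0, 0, 0, 0, 0, 0, 0, 0, 0, 0, 0, 0, 0, 0, 0, 0, 0, 0, 0, 0, 0, 0, 0, 0]}}

```text
clock: 77.0
position: [0.6161, -0.0859, 0.0037]
ee_rot: [0.0, 1.0, 0.001, 0.0]
contact_force: [-1.4, -0.9, 3.6]
width: 0.0368
```

```bash
python3 q.py 14
```

```text
[ 0.61606221 -0.08594782  0.00370915] [-1.42511932 -0.93222465  3.62075567] 0.03679271302192994
(np.int64(312), [np.float64(337.5), np.float64(383.5)])
```

Call:
{"op": "carry_out", "data": {"moves": [0, 0, 0, 1, 0, 0, 0, 0, 3, 0, 0, 0, 0, 3.2, 0.14, 0, -1.2, 3.3, 0, 0, 0, -1.2, 3.3, 0, 0, 0, -1.2, 3.3, 0, 0, 0, -1.1, 3.3, 0, 0, 0, -1.1, 3.3, 0, 0, 0, 0, 0, 0, 0, 0, 0, 0, 0, 0]}}

```text
clock: 78.05
position: [0.5578, 0.0798, 0.0759]
ee_rot: [0.0, 0.997, 0.072, 0.0]
contact_force: [0.0, -0.3, -0.7]
width: 0.0366
```

```bash
python3 q.py 15
```

```text
[0.55784827 0.07979339 0.07585334] [ 0.04670697 -0.31445433 -0.68215128] 0.036634858092294824
(np.int64(311), [np.float64(340.0), np.float64(389.0)])
```

Held and positioned over the near ring, so I lower, seat and release it, then look from above.

Call:
{"op": "carry_out", "data": {"moves": [0, 0, 0, -2.5, 0, 0, 0, 0, -1.8, 0, 0, 0, 0, -0.5, 0, 0, 0, 0, -0.2, 0, 0, 0, 0, -0.2, 0, 0, 0, 0, 0, 0, 0, 0, 0, 0, 0, 0, 0, 0, 0, 0, 0, 0, 0, 0, 0, 0, 0, 0, 0, 0]}}

```text
clock: 79.1
position: [0.5582, 0.0785, 0.0247]
ee_rot: [0.001, 0.997, 0.071, 0.001]
contact_force: [-2.3, -3.0, 7.2]
width: 0.0365
```

Call:
{"op": "carry_out", "data": {"moves": [0, 0, 0, 0, 0, 50, 0, 0, 0, 0, 55, 0, 0, 0, 0, 60, 0, 0, 0, 0, 60, 0, 0, 3, 0, 60, 0, 0, 4, 0, 60, -1.6, -0.2, 1.5, 0, 60, 0, 0, 0, 0, 60, 0, 0, 0, 0, 60, 0, 0, 0, 0]}}

```text
clock: 80.1
position: [0.5414, 0.0772, 0.1073]
ee_rot: [-0.0, 0.997, 0.071, -0.001]
contact_force: [-0.7, 0.5, -0.6]
width: 0.051
```

```bash
cat > look.py <<'E'
from h import *
import sys
def look(n,ring):
    s=manip.get_state(); print(s['position'],s['width']); im,c=shot('wrist',n); hsv=cv2.cvtColor(im,cv2.COLOR_RGB2HSV); m=(hsv[...,1]<60)&(hsv[...,2]>60)
    u0,v0=proj(c,ring+[.05])[0]; k=np.zeros(m.shape,'uint8'); cv2.circle(k,(int(u0),int(v0)),70,1,-1); m&=k>0
    v=np.where(m[:,int(u0)-5:int(u0)+5].mean(1)>.5)[0]; print('col',v[0],v[-1],[(int(v[i]),int(v[i+1])) for i in range(len(v)-1) if v[i+1]-v[i]>2])
    C=np.array(ring+[.038]); d=np.array([np.cos(.14),np.sin(.14),0]); Z=np.array([0,0,1])
    for e in range(30,101,10):
        r=np.radians(e); t=np.sin(r)*d+np.cos(r)*Z; ax=-np.cos(r)*d+np.sin(r)*Z
        print(e,'band1 %.0f rim %.0f lowrim %.0f vent %.0f'%tuple(proj(c,q)[0][1] for q in(C+.02*t,C+.022*ax+.021*t,C+.022*ax-.021*t,C+.032*ax)))
look(sys.argv[1],eval(sys.argv[2]))
E
python3 look.py k1 [.545,.077]
```

```text
[0.54138181 0.07724703 0.10729037] 0.051048420009477166
col 210 304 [(226, 229)]
30 band1 241 rim 283 lowrim 293 vent 307
40 band1 234 rim 274 lowrim 298 vent 305
50 band1 228 rim 264 lowrim 301 vent 302
60 band1 223 rim 253 lowrim 304 vent 296
70 band1 219 rim 242 lowrim 304 vent 289
80 band1 216 rim 232 lowrim 303 vent 279
90 band1 214 rim 222 lowrim 300 vent 269
100 band1 213 rim 213 lowrim 296 vent 258
```

Call:
{"op": "carry_out", "data": {"moves": [70, 0.2, 0.4, 1.3, 0.15, 70, 0, 0.4, 0, 0.15, 70, 0, 0.5, 0, 0.15, 70, 0, 0, 0, 0.15, 70, 0, 0, 0, 0.15, 70, 0, 0, 0, 0.15, 70, 0, 0, 0, 0.15, 70, 0, 0, 0, 0.15, 70, 0, 0, 0, 0.15, 70, 0, 0, 0, 0.15]}}

```text
clock: 81.15
position: [0.5436, 0.0902, 0.1201]
ee_rot: [-0.001, 0.679, 0.734, -0.001]
contact_force: [0.1, -0.1, -0.6]
width: 0.0594
```

Call:
{"op": "carry_out", "data": {"moves": [70, 0, 0, 0, 0.06, 70, 0, 0, 0, 0, 70, 0, 0, 0, 0, 70, 0, 0, 0, 0, 70, 0, 0, 0, 0, 70, 0, 0, 0, 0, 70, 0, 0, 0, 0, 70, 0, 0, 0, 0, 70, 0, 0, 0, 0, 70, 0, 0, 0, 0]}}

```text
clock: 82.15
position: [0.5437, 0.0902, 0.1216]
ee_rot: [0.0, 0.659, 0.752, 0.0]
contact_force: [-0.3, 0.7, -0.1]
width: 0.0598
```

```bash
python3 up.py 20 [.5435,.0799]
```

```text
[0.54373155 0.090175   0.12160194] 0.05976171728958131 [7.10968519e-05 6.59327661e-01 7.51855720e-01 8.78897941e-05]
px [267, 234, 83, 77, 4805] exp 316.0 275.0 centre world z.06 [[0.5393 0.0809 0.06  ]]
```

Call:
{"op": "carry_out", "data": {"moves": [0, 0.85, -0.45, 0, 0, 0, 0.85, -0.4, 0, 0, 0, 0, 0, -2, 0, 0, 0, 0, -2, 0, 0, 0, 0, -1.2, 0, 0, 0, 0, -0.3, 0, 0, 0, 0, -0.2, 0, 0, 0, 0, -0.1, 0, 0, 0, 0, 0, 0, 0, 0, 0, 0, 0]}}

```text
clock: 83.2
position: [0.5612, 0.0817, 0.0642]
ee_rot: [0.001, 0.659, 0.752, 0.001]
contact_force: [-0.1, -0.8, 0.6]
width: -0.0
```

Call:
{"op": "carry_out", "data": {"moves": [0, 0, 0, -0.1, 0, 0, 0, 0, -0.1, 0, 0, 0.1, 0, 0, 0, 0, 0.2, 0, 0, 0, 0, 0.2, 0, 0, 0, 0, 0.2, 0, 0, 0, 0, 0, 0, 0, 0, 0, 0, 0, 0, 0, 0, 0, 0, 0, 0, 0, 0, 0, 0, 0]}}

```text
clock: 84.2
position: [0.5676, 0.0816, 0.0615]
ee_rot: [-0.0, 0.659, 0.752, -0.0]
contact_force: [0.1, 0.2, 0.4]
width: 0.0
```

Call:
{"op": "carry_out", "data": {"moves": [0, 0.3, 0, 1, 0, 0, 0, 0, 3, 0, 70, -1.3, 0.5, 1.9, 0, 70, -1.4, 0.4, 0, 0, 70, 0, 0, 0, 0, 70, 0, 0, 0, 0, 70, 0, 0, 0, 0, 70, 0, 0, 0, 0, 70, 0, 0, 0, 0, 70, 0, 0, 0, 0]}}

```text
clock: 85.2
position: [0.5438, 0.0906, 0.1201]
ee_rot: [-0.0, 0.659, 0.752, -0.0]
contact_force: [0.4, 0.8, 0.9]
width: 0.0595
```

```bash
python3 up.py 21 [.5435,.0799]
```

```text
[0.5438295  0.09056548 0.12012575] 0.05948235520940088 [-1.63451786e-04  6.59369074e-01  7.51819370e-01 -1.76875500e-04]
px [267, 235, 83, 78, 4856] exp 316.0 277.0 centre world z.06 [[0.5394 0.081  0.06  ]]
```

Call:
{"op": "carry_out", "data": {"moves": [0, 0.7, -0.45, 0, 0, 0, 0.7, -0.4, 0, 0, 0, 0, 0, -2, 0, 0, 0, 0, -2, 0, 0, 0, 0, -1.2, 0, 0, 0, 0, -0.3, 0, 0, 0, 0, -0.2, 0, 0, 0, 0, -0.1, 0, 0, 0, 0, 0, 0, 0, 0, 0, 0, 0]}}

```text
clock: 86.25
position: [0.5581, 0.0822, 0.0632]
ee_rot: [0.001, 0.659, 0.752, 0.0]
contact_force: [-0.1, 0.5, 0.1]
width: 0.0
```

Call:
{"op": "carry_out", "data": {"moves": [0, 0, 0, -0.1, 0, 0, 0, 0, -0.1, 0, 0, 0, 0, -0.1, 0, 0, 0.2, 0, 0, 0, 0, 0.2, 0, 0, 0, 0, 0.2, 0, 0, 0, 0, 0, 0, 0, 0, 0, 0, 0, 0, 0, 0, 0, 0, 0, 0, 0, 0, 0, 0, 0]}}

```text
clock: 87.25
position: [0.5635, 0.0822, 0.0593]
ee_rot: [-0.0, 0.659, 0.752, -0.0]
contact_force: [0.1, 0.3, 0.4]
width: -0.0001
```

Call:
{"op": "carry_out", "data": {"moves": [0, 0.3, 0, 1, 0, 0, 0, 0, 3, 0, 70, -1.2, 0.5, 2, 0, 70, -1.1, 0.4, 0, 0, 70, 0, 0, 0, 0, 70, 0, 0, 0, 0, 70, 0, 0, 0, 0, 70, 0, 0, 0, 0, 70, 0, 0, 0, 0, 70, 0, 0, 0, 0]}}

```text
clock: 88.25
position: [0.5438, 0.0911, 0.1191]
ee_rot: [-0.0, 0.659, 0.752, -0.0]
contact_force: [0.5, -0.2, 0.7]
width: 0.0601
```

```bash
python3 up.py 22 [.5435,.0799]
```

```text
[0.54379441 0.09105799 0.11912854] 0.06008140496452286 [-1.83402555e-04  6.59367573e-01  7.51820682e-01 -1.79901659e-04]
px [268, 237, 82, 78, 4858] exp 316.0 278.0 centre world z.06 [[0.5398 0.0807 0.06  ]]
```

Call:
{"op": "carry_out", "data": {"moves": [0, 0.5, -0.45, 0, 0, 0, 0.5, -0.4, 0, 0, 0, 0, 0, -2, 0, 0, 0, 0, -2, 0, 0, 0, 0, -1.2, 0, 0, 0, 0, -0.3, 0, 0, 0, 0, -0.1, 0, 0, 0, 0, -0.1, 0, 0, 0, 0, 0, 0, 0, 0, 0, 0, 0]}}

```text
clock: 89.3
position: [0.5555, 0.0824, 0.0643]
ee_rot: [0.002, 0.659, 0.752, 0.001]
contact_force: [0.2, -0.3, 6.7]
width: -0.0001
```

Call:
{"op": "carry_out", "data": {"moves": [0, 0, 0, -0.1, 0, 0, 0, 0, -0.1, 0, 0, 0, 0, -0.1, 0, 0, 0.2, 0, 0, 0, 0, 0.2, 0, 0, 0, 0, 0.2, 0, 0, 0, 0, 0.2, 0, 0, 0, 0, 0, 0, 0, 0, 0, 0, 0, 0, 0, 0, 0, 0, 0, 0]}}

```text
clock: 90.3
position: [0.563, 0.0825, 0.0601]
ee_rot: [0.001, 0.659, 0.752, 0.001]
contact_force: [1.6, -0.2, 5.2]
width: -0.0002
```

Call:
{"op": "carry_out", "data": {"moves": [0, 0.3, 0, 1, 0, 0, 0, 0, 3, 0, 70, -1, 0.5, 2, 0, 70, -1.1, 0.4, 0, 0, 70, 0, 0, 0, 0, 70, 0, 0, 0, 0, 70, 0, 0, 0, 0, 70, 0, 0, 0, 0, 70, 0, 0, 0, 0, 70, 0, 0, 0, 0]}}

```text
clock: 91.3
position: [0.5438, 0.0916, 0.1192]
ee_rot: [-0.0, 0.659, 0.752, -0.0]
contact_force: [-0.5, 0.0, -0.0]
width: 0.0598
```

```bash
python3 up.py 23 [.5435,.0799]
```

```text
[0.54377743 0.09156129 0.11916697] 0.05977698116407148 [-1.76432960e-04  6.59375383e-01  7.51813838e-01 -1.61034409e-04]
px [276, 237, 78, 81, 4718] exp 316.0 279.0 centre world z.06 [[0.5431 0.0808 0.06  ]]
```

```bash
python3 - <<'E'
from h import *
im,c=shot('top','top2'); hsv=cv2.cvtColor(im,cv2.COLOR_RGB2HSV)
print(onplane(c,[[502,290]],.1), onplane(c,[[490,295]],.0))
for p in ((502,290),(490,260),(468,290),(480,340)): print(p,im[p[1],p[0]],hsv[p[1],p[0]])
g=cv2.cvtColor(im,cv2.COLOR_RGB2GRAY)
m=((g<100)&(hsv[...,1]<60)).astype('uint8'); k=np.zeros_like(m); k[230:360,450:530]=1
n,l,st,ce=cv2.connectedComponentsWithStats(m&k); print(st[1:][st[1:,4]>60],ce[1:][st[1:,4]>60])
E
```

```text
[[ 0.48800622 -0.3717498   0.1       ]] [[ 0.48993632 -0.38091126  0.        ]]
(502, 290) [117 114  98] [ 25  41 117]
(490, 260) [140 136 116] [ 25  44 140]
(468, 290) [165 164 143] [ 29  34 165]
(480, 340) [158 126  80] [ 18 126 158]
[[499 257  14  34 235]] [[507.16595745 273.50212766]]
```

Call:
{"op": "carry_out", "data": {"moves": [100, 0, 0, 3, -0.15, 100, 0, 0, 3, -0.15, 100, 0, -3.5, 2, -0.15, 100, 0, -3.5, 2, -0.15, 100, -0.2, -4, 2, -0.15, 100, -0.2, -4, 2, -0.15, 100, -0.4, -4, 0, -0.15, 100, -0.4, -4, 0, -0.15, 100, -0.4, -4, 0, -0.15, 100, -0.4, -4, 0, -0.15]}}

```text
clock: 92.4
position: [0.5233, -0.2199, 0.2597]
ee_rot: [0.0, 0.995, 0.098, 0.0]
contact_force: [0.5, 0.7, -0.8]
width: 0.0851
```

Call:
{"op": "carry_out", "data": {"moves": [100, 0, -4, 0, -0.15, 100, 0, -4, 0, -0.05, 100, 0, -4, 0, 0, 100, 0, -3, 0, 0, 100, 0, 0, 0, 0, 100, 0, 0, 0, 0, 100, 0, 0, 0, 0, 100, 0, 0, 0, 0, 100, 0, 0, 0, 0, 100, 0, 0, 0, 0]}}

```text
clock: 93.4
position: [0.5239, -0.3675, 0.2599]
ee_rot: [0.0, 1.0, 0.001, 0.0]
contact_force: [0.3, -0.3, 0.3]
width: 0.0851
```

```bash
python3 - <<'E'
from h import *
s=manip.get_state(); print(s['position'],s['ee_rot']); im,c=shot('wrist','cv1')
g=cv2.cvtColor(im,cv2.COLOR_RGB2GRAY); hsv=cv2.cvtColor(im,cv2.COLOR_RGB2HSV)
m=((g<110)&(g>30)&(hsv[...,1]<70)).astype('uint8'); m[360:]=0
n,l,st,ce=cv2.connectedComponentsWithStats(cv2.morphologyEx(m,2,np.ones((3,3))))
for i in range(1,n):
    if st[i,4]>300: q=cv2.findContours((l==i).astype('uint8'),0,2)[0][0]; print(st[i],ce[i].round(0),cv2.minAreaRect(q),np.median(im[l==i],0))
print('handle guess px',proj(c,[.489,-.372,.1]))
cv2.imwrite('pics/cv1s.png',im[:,:,::-1])
E
```

```text
[ 0.52391727 -0.3675116   0.25986675] [1.43809022e-04 9.99998911e-01 1.46074083e-03 1.54853197e-04]
[532  65  34  38 844] [547.  85.] ((547.55908203125, 83.96321868896484), (35.4383544921875, 32.29588317871094), 84.64418029785156) [63. 57. 51.]
[586 109  25  34 383] [598. 123.] ((598.9280395507812, 125.8482666015625), (32.62385177612305, 24.202775955200195), 86.42366790771484) [40. 39. 35.]
[575 153  34  35 496] [592. 165.] ((589.0880126953125, 167.8372039794922), (31.90953254699707, 33.59752655029297), 13.134021759033203) [67. 61. 55.]
[528 158  33  32 697] [543. 173.] ((542.7843627929688, 171.602783203125), (27.55657196044922, 32.81220245361328), 16.50436019897461) [41. 39. 36.]
[ 272  189   27  106 2227] [286. 239.] ((285.5478515625, 241.68048095703125), (105.56192016601562, 23.696748733520508), 87.67847442626953) [88. 79. 71.]
[328 213  22  40 699] [337. 235.] ((338.5, 232.5), (39.0, 21.0), 90.0) [47. 43. 41.]
[134 302  56  58 966] [161. 332.] ((162.8599853515625, 330.52001953125), (16.80000114440918, 77.0), 36.869895935058594) [54. 51. 47.]
[452 303  56  57 964] [480. 332.] ((477.6707763671875, 331.4634704589844), (76.525146484375, 16.710594177246094), 51.34019088745117) [58. 54. 51.]
[ 77 328  35  28 367] [ 99. 338.] ((96.74000549316406, 337.6800537109375), (38.400001525878906, 17.80000114440918), 36.869895935058594) [77. 69. 62.]
handle guess px [[325.21997424 261.41407521]]
```

View pics/cv1s.png

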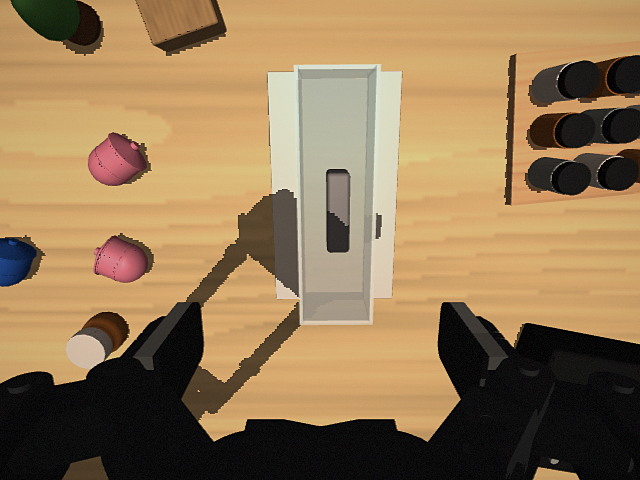

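The cover's handle is at px (338.5,211) and its flange corners are (268,71), (402,71), (393,298) and (277,298). Its long axis lies almost along world x.

```bash
python3 - <<'E'
from h import *
s=manip.get_state(); c=cam('wrist',s)
h=onplane(c,[338.5,211],.101)[0]; print('handle',h.round(4))
F=onplane(c,[[268,71],[402,71],[393,298],[277,298]],.005); print('flange',F.round(4).tolist(),F.mean(0).round(4),np.linalg.norm(F[0]-F[3]),np.linalg.norm(F[0]-F[1]))
T=onplane(c,[[294,65],[381,65],[373,324],[300,324]],.069); print('top',T.round(4).tolist(),T.mean(0).round(4))
for A in(F,T): d=(A[0]+A[1]-A[2]-A[3])/2; print('axis yaw',np.arctan2(d[1],d[0]))
E
```

```text
handle [ 0.5306 -0.3822  0.101 ]
flange [[0.6429, -0.3193, 0.005], [0.6432, -0.4438, 0.005], [0.4142, -0.4475, 0.005], [0.4139, -0.3214, 0.005]] [ 0.5285 -0.383   0.005 ] 0.22899282310036065 0.12454383848332524
top [[0.6394, -0.3474, 0.069], [0.6396, -0.415, 0.069], [0.4168, -0.4174, 0.069], [0.4167, -0.3496, 0.069]] [ 0.5281 -0.3824  0.069 ]
axis yaw 0.012790615285762802
axis yaw 0.010331778887784896
```

Call:
{"op": "carry_out", "data": {"moves": [100, 0.2, -0.75, -4, 0.01, 100, 0, -0.7, -4, 0, 100, 0, 0, -4, 0, 100, 0, 0, -3, 0, 70, 0, 0, -2, 0, 60, 0, 0, -1.5, 0, 0, 0, 0, 0, 0, 0, 0, 0, 0, 0, 0, 0, 0, 0, 0, 0, 0, 0, 0, 0], "squeeze": 60}}

```text
clock: 94.45
position: [0.5263, -0.3831, 0.0756]
ee_rot: [0.001, 1.0, 0.006, 0.001]
contact_force: [0.3, 0.6, -0.8]
width: 0.0166
```

Call:
{"op": "carry_out", "data": {"moves": [0, 0, 0, 0, 0, 0, 0, 0, 0, 0, 0, 0, 0, 1, 0, 0, 0, 0, 2, 0, 0, 0, 0, 3, 0, 0, 0, 0, 3, 0, 0, 0, 0, 2, 0, 0, 0, 0, 0, 0, 0, 0, 0, 0, 0, 0, 0, 0, 0, 0]}}

```text
clock: 95.45
position: [0.5247, -0.3821, 0.1827]
ee_rot: [-0.001, 1.0, 0.006, -0.001]
contact_force: [-0.2, -0.4, -3.1]
width: 0.0167
```

```bash
python3 - <<'E'
from h import *
s=manip.get_state(); print(s['position'],s['ee_rot'],s['width'],s['contact_force'],s['moment'],s['qpos'].round(2))
im,c=shot('scene','sc3'); 
im2,c2=shot('wrist','cv2')
# visible handle / cover edges in the wrist view: column profile
g=cv2.cvtColor(im2,cv2.COLOR_RGB2GRAY); print(g[150:420:10,330].tolist())
E
```

```text
[ 0.5246968  -0.38208562  0.18270408] [-0.00113175  0.99998141  0.0058353  -0.00136133] 0.016714684306893393 [-0.1531803  -0.37070248 -3.0904464 ] [-0.05858376  0.00561244 -0.00500789] [-0.74  0.42  1.41 -0.    1.32  0.82]
[206, 209, 207, 205, 204, 200, 202, 200, 47, 51, 112, 138, 51, 51, 48, 51, 52, 50, 51, 51, 52, 50, 51, 49, 51, 48, 49]
```

Call:
{"op": "carry_out", "data": {"moves": [0, 0, 0, 2, 0, 0, 0.07, 4, 0, 0.15, 0, 0.07, 4, 0, 0.15, 0, 0.07, 4, 0, 0.15, 0, 0.07, 4, 0, 0.15, 0, 0.07, 4, 0, 0.15, 0, 0.07, 4, 0, 0.15, 0, 0.07, 4, 0, 0.15, 0, 0.07, 4, 0, 0.15, 0, 0.07, 4, 0, 0.15]}}

```text
clock: 96.55
position: [0.5313, -0.0212, 0.2036]
ee_rot: [-0.001, 0.775, 0.632, -0.001]
contact_force: [0.4, 0.5, -2.5]
width: 0.0172
```

Call:
{"op": "carry_out", "data": {"moves": [0, 0.07, 4, 0, 0.15, 0, 0.07, 4, 0, 0.15, 0, 0.05, 4, 0, 0.043, 0, 0.05, 4, 0, 0, 0, 0, 1.5, 0, 0, 0, 0, 0, 0, 0, 0, 0, 0, 0, 0, 0, 0, 0, 0, 0, 0, 0, 0, 0, 0, 0, 0, 0, 0, 0]}}

```text
clock: 97.55
position: [0.5345, 0.1511, 0.2045]
ee_rot: [0.0, 0.659, 0.752, -0.0]
contact_force: [-0.4, 0.2, -3.1]
width: 0.017
```

```bash
python3 - <<'E'
from h import *
s=manip.get_state(); q=s['ee_rot']; print(s['position'],2*np.arctan2(q[2],q[1]),s['width'],s['contact_force'])
im,c=shot('wrist','cv3'); g=cv2.cvtColor(im,cv2.COLOR_RGB2GRAY)
h=s['position'][2]-.0756
d=np.array([np.cos(1.704),np.sin(1.704),0]); n=np.array([d[1],-d[0],0]); p=s['position']*[1,1,0]
for nm,a,b,z in(('flangeL',115,-63,h+.005),('flangeR',115,63,h+.005),('topL',112,-34,h+.069),('topR',112,34,h+.069)):
    print(nm,proj(c,p+d*a*1e-3+n*b*1e-3+[0,0,z]).round(0))
B=np.array([.533,.153,0]); 
for nm,a,b in(('boardL',125,-82),('boardR',125,82)): print(nm,proj(c,B+d*a*1e-3+n*b*1e-3+[0,0,.014]).round(0))
for col in (150,200,260,320,380,440,490): print(col,g[20:330:6,col].tolist())
im2,c2=shot('top','tp3'); im2,c2=shot('scene','sc4')
E
```

```text
[0.53452572 0.15106783 0.2045342 ] 1.70319429687458 0.017009405526302153 [-0.4059914   0.19848141 -3.07688638]
flangeL [[188.  27.]]
flangeR [[448.  26.]]
topL [[215.  -9.]]
topR [[420. -10.]]
boardL [[210.  47.]]
boardR [[424.  46.]]
150 [190, 191, 192, 193, 192, 193, 194, 194, 194, 192, 193, 195, 193, 195, 193, 78, 80, 80, 81, 207, 207, 210, 211, 212, 213, 214, 214, 213, 214, 213, 214, 214, 212, 215, 88, 92, 92, 217, 211, 213, 213, 213, 213, 212, 211, 210, 209, 208, 209, 208, 206, 208]
200 [199, 170, 227, 228, 228, 228, 228, 228, 229, 228, 230, 230, 242, 97, 96, 97, 96, 102, 98, 80, 140, 215, 213, 217, 212, 211, 209, 208, 208, 207, 206, 208, 206, 212, 88, 86, 87, 211, 205, 203, 204, 203, 201, 200, 202, 205, 213, 213, 213, 212, 214, 211]
260 [179, 179, 180, 181, 231, 231, 193, 194, 195, 187, 188, 195, 197, 198, 199, 195, 196, 180, 182, 182, 183, 180, 180, 183, 184, 182, 182, 183, 182, 181, 181, 180, 180, 178, 184, 182, 180, 180, 180, 177, 178, 179, 179, 176, 177, 177, 174, 177, 15, 14, 18, 21]
320 [181, 182, 183, 184, 232, 230, 196, 197, 198, 200, 213, 215, 215, 214, 219, 213, 216, 
[... 248 characters left out ...]
175, 176, 186, 176, 186, 189, 181, 193, 193, 193, 194, 193, 192, 192, 192, 188, 191, 176, 176, 178, 175, 176, 177, 173, 188, 188, 187, 185, 183, 185, 190, 11, 17, 16, 13]
440 [198, 121, 231, 231, 232, 231, 232, 234, 233, 233, 234, 233, 234, 234, 234, 234, 236, 236, 233, 224, 217, 161, 196, 197, 194, 200, 200, 200, 203, 205, 205, 206, 204, 202, 199, 198, 196, 193, 190, 190, 194, 197, 199, 198, 199, 201, 195, 195, 192, 193, 193, 195]
490 [193, 189, 192, 193, 192, 195, 195, 197, 199, 199, 197, 197, 195, 194, 196, 199, 197, 198, 202, 200, 201, 201, 202, 202, 203, 202, 202, 202, 201, 199, 198, 198, 201, 202, 203, 204, 205, 206, 203, 203, 202, 200, 197, 193, 189, 185, 185, 187, 190, 192, 194, 197]
```

```bash
python3 - <<'E'
from h import *
s=manip.get_state(); c=cam('wrist',s); im=cv2.imread('pics/cv3.png'); g=cv2.cvtColor(im,6).astype(int)
for col in(196,204,432,440): print(col,[(v,g[v,col]) for v in range(18,36)])
print([(u,g[60,u]) for u in range(170,205,2)]); print([(u,g[60,u]) for u in range(435,470,2)]); print([(u,g[120,u]) for u in range(170,215,3)]); print([(u,g[120,u]) for u in range(425,470,3)])
h=s['position'][2]-.0756; d=np.array([np.cos(1.7032),np.sin(1.7032),0]); n=np.array([d[1],-d[0],0]); p=s['position']*[1,1,0]
for a in(113,115,117): print(a,proj(c,p+d*a*1e-3+n*-.063+[0,0,h+.005]).round(1),proj(c,p+d*a*1e-3+n*.063+[0,0,h+.005]).round(1))
for a in (94,66): print(a,proj(c,p+d*a*1e-3+n*-.063+[0,0,h+.005]).round(1),proj(c,p+d*a*1e-3+n*.063+[0,0,h+.005]).round(1))
E
```

```text
196 [(18, np.int64(200)), (19, np.int64(200)), (20, np.int64(202)), (21, np.int64(202)), (22, np.int64(200)), (23, np.int64(201)), (24, np.int64(201)), (25, np.int64(202)), (26, np.int64(170)), (27, np.int64(218)), (28, np.int64(230)), (29, np.int64(227)), (30, np.int64(228)), (31, np.int64(227)), (32, np.int64(228)), (33, np.int64(226)), (34, np.int64(226)), (35, np.int64(228))]
204 [(18, np.int64(193)), (19, np.int64(196)), (20, np.int64(196)), (21, np.int64(195)), (22, np.int64(194)), (23, np.int64(196)), (24, np.int64(197)), (25, np.int64(198)), (26, np.int64(168)), (27, np.int64(221)), (28, np.int64(230)), (29, np.int64(228)), (30, np.int64(227)), (31, np.int64(228)), (32, np.int64(227)), (33, np.int64(228)), (34, np.int64(228)), (35, np.int64(228))]
432 [(18, np.int64(199)), (19, np.int64(199)), (20, np.int64(199)), (21, np.int64(198)), (22, np.int64(198)), (23, np.int64(199)), (24, np.int64(200)), (25, np.int64(202)), (26, np.int64(144)), (27, np.int64(212)), (28, np.int64(238)), (29, np.int64(233)), (30, np.int64(232)), (31, np.int64(231)), (32, np.int64(231)), (33, np.int64(
[... 1352 characters left out ...]
 (188, np.int64(83)), (191, np.int64(82)), (194, np.int64(84)), (197, np.int64(80)), (200, np.int64(101)), (203, np.int64(100)), (206, np.int64(98)), (209, np.int64(99)), (212, np.int64(98))]
[(425, np.int64(235)), (428, np.int64(234)), (431, np.int64(234)), (434, np.int64(235)), (437, np.int64(234)), (440, np.int64(237)), (443, np.int64(205)), (446, np.int64(197)), (449, np.int64(197)), (452, np.int64(199)), (455, np.int64(201)), (458, np.int64(205)), (461, np.int64(204)), (464, np.int64(201)), (467, np.int64(196))]
113 [[189.1  31. ]] [[448.3  31.3]]
115 [[188.8  26.5]] [[448.6  26.7]]
117 [[188.4  21.9]] [[449.   22.1]]
94 [[192.6  73.1]] [[444.9  73.3]]
66 [[197.3 131.2]] [[440.2 131.4]]
```

Call:
{"op": "carry_out", "data": {"moves": [0, -0.2, 0.4, -1, 0, 0, 0, 0, -1.5, 0, 0, 0, 0, -2, 0, 0, 0, 0, -2, 0, 0, 0, 0, -2, 0, 0, 0, 0, -1.5, 0, 0, 0, 0, -0.6, 0, 0, 0, 0, 0, 0, 0, 0, 0, 0, 0, 0, 0, 0, 0, 0]}}

```text
clock: 98.7
position: [0.5332, 0.1564, 0.0994]
ee_rot: [0.001, 0.658, 0.753, 0.001]
contact_force: [-0.1, 0.3, -2.8]
width: 0.017
```

```bash
cat > chk.py <<'E'
from h import *
import sys
s=manip.get_state(); c=cam('wrist',s); im,_=shot('wrist',sys.argv[1]); g=cv2.cvtColor(im,cv2.COLOR_RGB2GRAY).astype(int); q=s['ee_rot']; yw=2*np.arctan2(q[2],q[1]); p=s['position']*[1,1,0]
print(s['position'],yw,s['contact_force'])
d=np.array([np.cos(yw),np.sin(yw),0]); n=np.array([d[1],-d[0],0]); zf=s['position'][2]-.0756+.005
hsv=cv2.cvtColor(im,cv2.COLOR_RGB2HSV).astype(int)
wh=(hsv[...,1]<60)&(hsv[...,2]>120)
br=(hsv[...,0]<14)&(hsv[...,1]>90)
def tool(u,v,z): w=onplane(c,[u,v],z)[0]-p; return round(float(w@d)*1e3,1),round(float(w@n)*1e3,1)
for b in(-.055,-.045,.045,.055):
    # walk out along d at lateral b: flange front edge, then board front edge
    a=np.arange(.095,.150,.0003); F=proj(c,p+np.outer(a,d)+n*b+[0,0,zf]).astype(int); ok=(F[:,1]>=0)&(F[:,0]>=0)&(F[:,0]<640)&(F[:,1]<480)
    a,F=a[ok],F[ok]; L=wh[F[:,1],F[:,0]]; B=proj(c,p+np.outer(a,d)+n*b+[0,0,.014]).astype(int); B=np.clip(B,0,[639,479]); R=br[B[:,1],B[:,0]]
    print('lat',b,'flange front',a[L].max().round(4) if L.any() else None,'board front',a[R].max().round(4) if R.any() else None, 'max a',a.max().round(3))
for a0 in(.03,.095,.105):
    b=np.arange(-.11,.11,.0003); F=proj(c,p+np.outer(b,n)+d*a0+[0,0,zf]).astype(int); B=proj(c,p+np.outer(b,n)+d*a0+[0,0,.014]).astype(int)
    F=np.clip(F,0,[639,479]);B=np.clip(B,0,[639,479]); L=b[wh[F[:,1],F[:,0]]&(abs(b)<.07)]; R=b[br[B[:,1],B[:,0]]]
    print('a',a0,'flange',L.min().round(4) if len(L) else None,L.max().round(4) if len(L) else None,'board',R.min().round(4) if len(R) else None,R.max().round(4) if len(R) else None)
E
python3 chk.py ck1
```

```text
[0.53315377 0.1563619  0.099426  ] 1.7048757961891812 [-0.05434171  0.27732295 -2.76602149]
lat -0.055 flange front 0.1148 board front 0.1208 max a 0.127
lat -0.045 flange front 0.1268 board front None max a 0.127
lat 0.045 flange front 0.1268 board front None max a 0.127
lat 0.055 flange front 0.1148 board front 0.1202 max a 0.127
a 0.03 flange -0.0473 0.0637 board -0.0806 0.082
a 0.095 flange -0.0614 0.0637 board -0.0806 0.0814
a 0.105 flange -0.0608 0.0637 board -0.0806 0.0814
```

Call:
{"op": "carry_out", "data": {"moves": [0, -0.05, -0.05, -0.4, 0, 0, 0, 0, -0.3, 0, 0, 0, 0, -0.2, 0, 0, 0, 0, -0.1, 0, 0, 0, 0, -0.1, 0, 0, 0, 0, 0, 0, 0, 0, 0, 0, 0, 0, 0, 0, 0, 0, 0, 0, 0, 0, 0, 0, 0, 0, 0, 0]}}

```text
clock: 99.75
position: [0.5315, 0.1556, 0.0896]
ee_rot: [0.0, 0.658, 0.753, 0.0]
contact_force: [-5.0, -1.8, 10.9]
width: 0.017
```

```bash
python3 chk.py ck2
```

```text
[0.53154705 0.15555407 0.08957659] 1.7048302533117303 [-4.96641281 -1.84648323 10.94152525]
lat -0.055 flange front 0.1151 board front 0.1211 max a 0.127
lat -0.045 flange front 0.1268 board front None max a 0.127
lat 0.045 flange front 0.1268 board front None max a 0.127
lat 0.055 flange front 0.1148 board front 0.1211 max a 0.127
a 0.03 flange -0.0476 0.0637 board -0.0791 0.0832
a 0.095 flange -0.0614 0.0634 board -0.0788 0.0832
a 0.105 flange -0.0611 0.0634 board -0.0788 0.0832
```

Call:
{"op": "carry_out", "data": {"moves": [0, 0, 0, 0.1, 0, 45, 0, 0, 0, 0, 45, 0, 0, 0, 0, 45, 0, 0, 0, 0, 45, 0, 0, 3, 0, 45, 0, 0, 3.5, 0, 0, 3.2, 2.8, 0, 0, 0, 3.2, 2.8, 0, 0, 0, 3.2, 2.9, 0, 0, 0, 0, 0, 0, 0]}}

```text
clock: 100.8
position: [0.6321, 0.2442, 0.1524]
ee_rot: [0.001, 0.657, 0.753, 0.002]
contact_force: [-0.8, -0.3, -0.5]
width: -0.0002
```

```bash
python3 - <<'E'
from h import *
s=manip.get_state(); print(s['position'],s['width']); im,c=shot('wrist','cl1'); hsv=cv2.cvtColor(im,cv2.COLOR_RGB2HSV); im2,c2=shot('top','tp5'); 
h2=cv2.cvtColor(im2,cv2.COLOR_RGB2HSV).astype(int); k=np.zeros(h2.shape[:2],bool); k[205:295,185:315]=1
br=(h2[...,0]<14)&(h2[...,1]>110)&k; wh=(h2[...,1]<60)&(h2[...,2]>120)&k
for nm,m in(('brown',br),('white',wh)):
    m=cv2.morphologyEx(m.astype('uint8'),2,np.ones((3,3))); q=np.argwhere(m)[:,::-1].astype('float32'); r=cv2.minAreaRect(q); print(nm,m.sum(),r,onplane(c2,r[0],.019).round(4))
E
```

```text
[0.63212362 0.24419977 0.15243314] -0.00022645861171051971
brown 731 ((248.494384765625, 249.2292938232422), (72.63007354736328, 114.41266632080078), 88.80650329589844) [[0.528  0.1512 0.019 ]]
white 3983 ((243.75341796875, 248.90951538085938), (56.34894943237305, 111.86829376220703), 88.78113555908203) [[0.5275 0.1616 0.019 ]]
```

Call:
{"op": "carry_out", "data": {"moves": [0, 0, 0, -4, 0, 0, 0, 0, -4, 0, 0, 0, 0, -3.5, 0, 0, 0, 0, 0, 0, 0, -0.8, -0.11, 0, 0, 0, -0.8, -0.11, 0, 0, 0, -0.8, -0.11, 0, 0, 0, -0.8, -0.11, 0, 0, 0, -0.8, -0.11, 0, 0, 0, -0.8, -0.11, 0, 0]}}

```text
clock: 101.9
position: [0.5797, 0.2342, 0.0401]
ee_rot: [0.001, 0.658, 0.753, 0.001]
contact_force: [0.7, 0.6, 0.7]
width: 0.0
```

Call:
{"op": "carry_out", "data": {"moves": [0, -0.5, -0.07, -0.4, 0, 0, -0.4, -0.05, -0.3, 0, 0, 0, 0, -0.3, 0, 0, 0, 0, -0.2, 0, 0, 0, 0, -0.2, 0, 0, 0, 0, 0, 0, 0, 0, 0, 0, 0, 0, 0, 0, 0, 0, 0, 0, 0, 0, 0, 0, 0, 0, 0, 0]}}

```text
clock: 102.9
position: [0.5795, 0.2344, 0.039]
ee_rot: [0.007, 0.658, 0.753, 0.009]
contact_force: [-4.0, -5.5, 63.8]
width: 0.0003
```

Call:
{"op": "carry_out", "data": {"moves": [0, 0, 0, 1, 0, 0, 0, 0, 2, 0, 0, 1, 0.6, 3, 0, 0, 1, 0.6, 3, 0, 0, 1, 0.6, 3, 0, 0, 0, 0, 0, 0, 0, 0, 0, 0, 0, 0, 0, 0, 0, 0, 0, 0, 0, 0, 0, 0, 0, 0, 0, 0]}}

```text
clock: 103.9
position: [0.5999, 0.2505, 0.1432]
ee_rot: [-0.001, 0.658, 0.753, -0.001]
contact_force: [0.9, -0.5, 0.3]
width: -0.0001
```

```bash
cat > clips.py <<'E'
from h import *
import sys
s=manip.get_state(); print(s['position'],s['contact_force']); im,c=shot('wrist',sys.argv[1]); g=cv2.cvtColor(im,cv2.COLOR_RGB2GRAY).astype(int)
b=np.array([.533,.153,0]); ex=np.array([.9912,.1326,0]); ey=np.array([-.1326,.9912,0]); hsv=cv2.cvtColor(im,cv2.COLOR_RGB2HSV).astype(int)
for n,X,Y in(('clip0',-1,70),('clip1',-1,-70),('clip2',1,70),('clip3',1,-70)):
    r=[]
    for x in range(34,100,3):
        u,v=proj(c,b+ex*X*x*1e-3+ey*Y*1e-3+[0,0,.022])[0].astype(int)
        r.append((x,int(g[v,u]),int(hsv[v,u,1])) if 0<=u<640 and 0<=v<480 else None)
    if r[0] or r[-1]: print(n,r)
E
python3 clips.py cl2; python3 - <<'E'
import sys; sys.argv=['','cl3']
from h import *
im,c=shot('scene','cl3s'); b=np.array([.533,.153,0]); ex=np.array([.9912,.1326,0]); ey=np.array([-.1326,.9912,0])
# handle seen by scene: dark bar
P=[b+ey*y+[0,0,.115] for y in(-.032,0,.032)]; print(proj(c,P).round(0).tolist()); hsv=cv2.cvtColor(im,cv2.COLOR_RGB2HSV)
g=cv2.cvtColor(im,cv2.COLOR_RGB2GRAY); m=((g<105)&(hsv[...,1]<60)).astype('uint8'); k=np.zeros_like(m); k[190:270,310:400]=1
n,l,st,ce=cv2.connectedComponentsWithStats(m&k)
for i in range(1,n):
    if st[i,4]>40: print(st[i],ce[i].round(0))
im0=cv2.imread('pics/scene0.png'); 
E
```

```text
[0.59988935 0.25048559 0.14320939] [ 0.87319488 -0.54584741  0.34857296]
clip0 [(34, 224, 31), (37, 197, 39), (40, 195, 36), (43, 208, 38), (46, 207, 37), (49, 206, 42), (52, 205, 41), (55, 207, 42), (58, 207, 41), (61, 207, 41), (64, 181, 43), (67, 242, 21), (70, 231, 29), (73, 123, 38), (76, 124, 37), (79, 128, 36), (82, 126, 38), (85, 125, 38), (88, 126, 40), (91, 124, 37), (94, 128, 36), (97, 192, 39)]
clip1 [(34, 132, 34), (37, 84, 34), (40, 19, 51), (43, 20, 35), (46, 15, 16), (49, 16, 16), (52, 20, 13), (55, 25, 20), (58, 17, 28), (61, 21, 33), (64, 19, 13), (67, 23, 43), (70, 17, 28), (73, 13, 90), (76, 23, 21), (79, 21, 12), (82, 20, 36), (85, 15, 16), (88, 20, 24), (91, 20, 12), (94, 17, 28), (97, 16, 67)]
clip2 [(34, 112, 52), (37, 111, 48), (40, 113, 50), (43, 111, 51), (46, 109, 49), (49, 74, 33), (52, 77, 38), (55, 76, 32), (58, 77, 35), (61, 75, 33), (64, 76, 35), (67, 74, 30), (70, 80, 39), (73, 72, 34), (76, 53, 158), (79, 63, 152), (82, 56, 157), (85, 102, 126), (88, 218, 108), (91, 213, 108), (94, 214, 109), (97, 220, 105)]
clip3 [(34, 16, 40), (37, 15, 60), (40, 24, 10), (43, 24, 59), (46, 20, 24), (49, 16, 73), (52, 19, 46), (55, 22, 22), (58, 15, 32), (61, 18, 38), (64, 21, 23), (67, 19, 0), (70, 22, 22), (73, 6, 73), (76, 120, 36), (79, 121, 38), (82, 69, 35), (85, 230, 102), (88, 21, 78), (91, 16, 51), (94, 15, 45), (97, 18, 26)]
[[348.0, 224.0], [356.0, 218.0], [363.0, 213.0]]
[352 190  19  17 268] [361. 197.]
[346 215  20  22 230] [355. 226.]
[ 318  227   82   43 1218] [364. 251.]
```

Call:
{"op": "carry_out", "data": {"moves": [0, 0.9, -0.5, 0, -0.15, 0, 0.9, -0.5, 0, -0.15, 0, 0.9, -0.4, 0, -0.15, 0, 0, 0, 0, -0.15, 0, 0, 0, 0, -0.15, 0, 0, 0, 0, -0.15, 0, 0, 0, 0, -0.15, 0, 0, 0, 0, -0.15, 0, 0, 0, 0, -0.15, 0, 0, 0, 0, -0.15]}}

```text
clock: 105.0
position: [0.6278, 0.2368, 0.1442]
ee_rot: [0.0, 0.995, 0.099, -0.0]
contact_force: [-0.1, 0.3, -0.2]
width: -0.0001
```

Call:
{"op": "carry_out", "data": {"moves": [0, 0, 0, -4, -0.07, 0, 0, 0, -4, 0, 0, 0, 0, -2.7, 0, 0, 0, 0, 0, 0, 0, -0.8, -0.11, 0, 0, 0, -0.8, -0.11, 0, 0, 0, -0.8, -0.11, 0, 0, 0, -0.8, -0.11, 0, 0, 0, -0.8, -0.11, 0, 0, 0, -0.6, -0.08, 0, 0]}}

```text
clock: 106.0
position: [0.5811, 0.2305, 0.0381]
ee_rot: [0.0, 0.998, 0.067, 0.0]
contact_force: [0.7, -0.1, 0.2]
width: -0.0001
```

Call:
{"op": "carry_out", "data": {"moves": [0, -0.2, 0, -0.3, 0, 0, 0, 0, -0.2, 0, 0, 0, 0, -0.2, 0, 0, 0, 0, -0.2, 0, 0, 0, 0, -0.1, 0, 0, 0, 0, -0.1, 0, 0, 0, 0, -0.1, 0, 0, 0, 0, 0, 0, 0, 0, 0, 0, 0, 0, 0, 0, 0, 0]}}

```text
clock: 107.0
position: [0.58, 0.2306, 0.0255]
ee_rot: [0.0, 0.998, 0.067, 0.0]
contact_force: [-1.1, 0.1, -1.1]
width: 0.0001
```

Call:
{"op": "carry_out", "data": {"moves": [0, 0, 0, -0.1, 0, 0, 0, 0, -0.1, 0, 0, 0, 0, -0.1, 0, 0, 0, 0, -0.1, 0, 0, 0, 0, -0.05, 0, 0, 0, 0, 0, 0, 0, 0, 0, 0, 0, 0, 0, 0, 0, 0, 0, 0, 0, 0, 0, 0, 0, 0, 0, 0]}}

```text
clock: 108.0
position: [0.5798, 0.2306, 0.0227]
ee_rot: [-0.0, 0.998, 0.067, 0.0]
contact_force: [-3.1, -1.4, 9.1]
width: -0.0001
```

Call:
{"op": "carry_out", "data": {"moves": [0, 0, 0, 4, 0, 0, 1.68, -3.33, 0, 0, 0, 1.68, -3.33, 0, 0, 0, 1.68, -3.33, 0, 0, 0, 1.68, -3.33, 0, 0, 0, 0, 0, 0, 0, 0, 0, 0, -2.5, 0, 0, 0, 0, 0, 0, 0, -0.8, -0.11, 0, 0, 0, -0.8, -0.11, 0, 0]}}

```text
clock: 109.0
position: [0.6315, 0.0958, 0.037]
ee_rot: [-0.0, 0.998, 0.068, 0.001]
contact_force: [1.4, 0.1, 1.3]
width: 0.0001
```

Call:
{"op": "carry_out", "data": {"moves": [0, -0.8, -0.11, 0, 0, 0, -0.8, -0.11, 0, 0, 0, -0.8, -0.11, 0, 0, 0, -0.8, -0.11, 0, 0, 0, 0, 0, -0.4, 0, 0, 0, 0, -0.3, 0, 0, 0, 0, -0.3, 0, 0, 0, 0, -0.2, 0, 0, 0, 0, -0.1, 0, 0, 0, 0, 0, 0]}}

```text
clock: 110.0
position: [0.5993, 0.0908, 0.0228]
ee_rot: [0.0, 0.998, 0.067, -0.0]
contact_force: [1.0, -0.0, 0.2]
width: 0.0001
```

Call:
{"op": "carry_out", "data": {"moves": [0, 0, 0, -0.1, 0, 0, 0, 0, -0.05, 0, 0, 0, 0, -0.05, 0, 0, 0, 0, 0, 0, 0, 0, 0, 0, 0, 0, 0, 0, 0, 0, 0, 0, 0, 0, 0, 0, 0, 0, 0, 0, 0, 0, 0, 0, 0, 0, 0, 0, 0, 0]}}

```text
clock: 111.0
position: [0.5994, 0.0908, 0.0227]
ee_rot: [0.0, 0.998, 0.067, 0.001]
contact_force: [-3.6, -1.3, 10.1]
width: 0.0002
```

Call:
{"op": "carry_out", "data": {"moves": [0, 0, 0, 4, 0, 0, 0, 0, 4.3, 0, 0, 0, 0, 4.3, 0, 0, -4.03, -0.53, 0, 0, 0, -4.03, -0.53, 0, 0, 0, -4.03, -0.53, 0, 0, 0, -4.03, -0.52, 0, 0, 0, 0, 0, -4, 0, 0, 0, 0, -4, 0, 0, 0, 0, -2, 0]}}

```text
clock: 112.0
position: [0.4361, 0.0696, 0.0451]
ee_rot: [-0.0, 0.998, 0.067, -0.001]
contact_force: [-0.4, 0.7, -0.2]
width: 0.0001
```

Call:
{"op": "carry_out", "data": {"moves": [0, 0, 0, -1.1, 0, 0, 0, 0, 0, 0, 0, 0.8, 0.11, 0, 0, 0, 0.8, 0.11, 0, 0, 0, 0.8, 0.11, 0, 0, 0, 0.8, 0.11, 0, 0, 0, 0.8, 0.11, 0, 0, 0, 0.8, 0.11, 0, 0, 0, 0, 0, -0.4, 0, 0, 0, 0, -0.3, 0]}}

```text
clock: 113.0
position: [0.4866, 0.0763, 0.0289]
ee_rot: [0.0, 0.998, 0.067, 0.0]
contact_force: [-0.2, -0.0, 0.4]
width: 0.0002
```

Call:
{"op": "carry_out", "data": {"moves": [0, 0, 0, -0.2, 0, 0, 0, 0, -0.2, 0, 0, 0, 0, -0.1, 0, 0, 0, 0, 0, 0, 0, 0, 0, 0, 0, 0, 0, 0, 0, 0, 0, 0, 0, 0, 0, 0, 0, 0, 0, 0, 0, 0, 0, 0, 0, 0, 0, 0, 0, 0]}}

```text
clock: 114.0
position: [0.4859, 0.0763, 0.0241]
ee_rot: [0.0, 0.998, 0.067, 0.0]
contact_force: [-0.3, -0.8, 1.1]
width: 0.0002
```

Call:
{"op": "carry_out", "data": {"moves": [0, 0, 0, -0.1, 0, 0, 0, 0, -0.1, 0, 0, 0, 0, -0.05, 0, 0, 0, 0, 0, 0, 0, 0, 0, 0, 0, 0, 0, 0, 0, 0, 0, 0, 0, 0, 0, 0, 0, 0, 0, 0, 0, 0, 0, 0, 0, 0, 0, 0, 0, 0]}}

```text
clock: 115.0
position: [0.4861, 0.0763, 0.0226]
ee_rot: [0.0, 0.998, 0.067, 0.0]
contact_force: [-2.3, -0.2, 10.2]
width: -0.0001
```

Call:
{"op": "carry_out", "data": {"moves": [0, 0, 0, 4, 0, 0, -1.7, 2.9, 0, 0, 0, -1.7, 2.9, 0, 0, 0, -1.7, 2.9, 0, 0, 0, -1.6, 4.2, 0, 0, 0, 0, 0, 0, 0, 0, 0, 0, -2.5, 0, 0, 0, 0, 0, 0, 0, 0, 0, 0, 0, 0, 0, 0, 0, 0]}}

```text
clock: 116.0
position: [0.4196, 0.2049, 0.037]
ee_rot: [-0.0, 0.998, 0.067, 0.0]
contact_force: [0.1, 0.4, -0.5]
width: -0.0002
```

Call:
{"op": "carry_out", "data": {"moves": [0, 0.8, 0.11, 0, 0, 0, 0.8, 0.11, 0, 0, 0, 0.8, 0.11, 0, 0, 0, 0.8, 0.11, 0, 0, 0, 0.8, 0.11, 0, 0, 0, 0.8, 0.11, 0, 0, 0, 0, 0, -0.4, 0, 0, 0, 0, -0.4, 0, 0, 0, 0, -0.3, 0, 0, 0, 0, -0.2, 0]}}

```text
clock: 117.0
position: [0.4667, 0.2118, 0.0232]
ee_rot: [0.0, 0.998, 0.067, -0.0]
contact_force: [0.6, 1.0, 0.4]
width: 0.0002
```

Call:
{"op": "carry_out", "data": {"moves": [0, 0, 0, -0.15, 0, 0, 0, 0, -0.1, 0, 0, 0, 0, 0, 0, 0, 0, 0, 0, 0, 0, 0, 0, 0, 0, 0, 0, 0, 0, 0, 0, 0, 0, 0, 0, 0, 0, 0, 0, 0, 0, 0, 0, 0, 0, 0, 0, 0, 0, 0]}}

```text
clock: 118.0
position: [0.4668, 0.2119, 0.0226]
ee_rot: [0.0, 0.998, 0.068, 0.0]
contact_force: [-2.8, -1.8, 13.7]
width: -0.0002
```

Call:
{"op": "carry_out", "data": {"moves": [0, 0, 0, 3, 0, 0, -1, 0, 4, 0, 0, -1, 0, 4.5, 0, 0, 0, 0, 4.5, 0, 0, 0, 0, 4.5, 0, 0, 3, -1.2, 3, 0, 0, 3.5, -1.5, 2, 0, 0, 3.5, -1.5, 1, 0, 0, 3, -1.5, 0, 0, 0, 0, 0, 0, 0]}}

```text
clock: 119.0
position: [0.5803, 0.1527, 0.2851]
ee_rot: [0.001, 0.998, 0.066, 0.001]
contact_force: [-1.0, -1.1, 0.4]
width: 0.0001
```

```bash
python3 clips.py fin; python3 - <<'E'
from h import *
s=manip.get_state(); c=cam('wrist',s); im=cv2.imread('pics/fin.png'); hsv=cv2.cvtColor(im,cv2.COLOR_BGR2HSV).astype(int); g=cv2.cvtColor(im,6).astype(int)
ex=np.array([.9912,.1326,0]); ey=np.array([-.1326,.9912,0]); b=np.array([.5351,.1519,0]) # raw frame at yaw~0
wh=(hsv[...,1]<70)&(hsv[...,2]>110); br=(hsv[...,0]<14)&(hsv[...,1]>90)
def run(f,lo,hi,z,m):
    t=np.arange(lo,hi,.0005); P=proj(c,f(t)+[0,0,z]).astype(int); ok=(P[:,0]>=0)&(P[:,0]<640)&(P[:,1]>=0)&(P[:,1]<430); t,P=t[ok],P[ok]; q=t[m[P[:,1],P[:,0]]]; return (q.min().round(4),q.max().round(4)) if len(q) else None
for y in(-.1,-.02,.02,.1): print('y',y,'flange x',run(lambda t:b+np.outer(t,ex)+ey*y,-.072,.072,.019,wh),'board x',run(lambda t:b+np.outer(t,ex)+ey*y,-.1,.1,.014,br))
for x in(-.055,.055): print('x',x,'flange y',run(lambda t:b+np.outer(t,ey)+ex*x,-.128,.128,.019,wh),'board y',run(lambda t:b+np.outer(t,ey)+ex*x,-.14,.14,.014,br))
for n,X,Y in(('clip0',-1,70),('clip1',-1,-70),('clip2',1,70),('clip3',1,-70)):
    print(n,[int(g[tuple(proj(c,b+ex*X*x*1e-3+ey*Y*1e-3+[0,0,.022])[0].astype(int)[::-1])]) for x in range(34,100,3)])
im2,c2=shot('top','tpf'); shot('scene','scf')
I0=cv2.imread('pics/top0.png')[:,:,::-1].astype(int); D=abs(im2.astype(int)-I0).max(2)>60
for nm,u,v,r in(('tree0',341,187,14),('tree1',394,195,14),('wagon',167,165,26),('jar',373,337,14),('tin',436,190,24),('cup',117,315,18)): print(nm,'changed frac',D[v-r:v+r,u-r:u+r].mean().round(3))
E
```

```text
[0.58026827 0.1527377  0.28508517] [-1.00285791 -1.06091179  0.36134787]
clip0 [(34, 175, 39), (37, 172, 42), (40, 172, 39), (43, 171, 41), (46, 169, 43), (49, 170, 42), (52, 170, 40), (55, 168, 39), (58, 165, 41), (61, 228, 32), (64, 124, 37), (67, 69, 42), (70, 73, 26), (73, 47, 175), (76, 51, 159), (79, 90, 118), (82, 88, 122), (85, 86, 124), (88, 82, 117), (91, 82, 117), (94, 82, 126), (97, 83, 119)]
clip1 [(34, 174, 39), (37, 174, 37), (40, 187, 44), (43, 180, 39), (46, 181, 40), (49, 179, 39), (52, 179, 38), (55, 177, 38), (58, 236, 28), (61, 219, 40), (64, 157, 41), (67, 169, 38), (70, 215, 35), (73, 125, 174), (76, 126, 166), (79, 196, 119), (82, 195, 114), (85, 197, 117), (88, 200, 115), (91, 204, 114), (94, 207, 110), (97, 208, 111)]
clip2 [(34, 247, 32), (37, 231, 31), (40, 233, 31), (43, 166, 41), (46, 173, 36), (49, 170, 38), (52, 168, 42), (55, 171, 40), (58, 173, 39), (61, 177, 40), (64, 171, 38), (67, 178, 39), (70, 169, 40), (73, 54, 60), (76, 116, 160), (79, 131, 163), (82, 127, 159), (85, 219, 112), (88, 201, 115), (91, 194, 119), (94, 188, 121), (97, 187, 119)]
cl
[... 832 characters left out ...]

x 0.055 flange y (np.float64(-0.1075), np.float64(0.119)) board y (np.float64(-0.1215), np.float64(0.126))
clip0 [188, 171, 172, 174, 171, 170, 171, 170, 170, 167, 218, 208, 54, 62, 70, 52, 46, 90, 88, 89, 80, 81]
clip1 [200, 203, 174, 173, 177, 179, 178, 177, 181, 176, 231, 169, 169, 142, 157, 125, 152, 195, 195, 197, 202, 204]
clip2 [231, 193, 172, 169, 172, 173, 169, 176, 169, 180, 136, 154, 114, 123, 137, 65, 199, 192, 187, 185, 195, 200]
clip3 [233, 252, 177, 177, 178, 180, 177, 183, 179, 186, 152, 155, 132, 125, 122, 216, 193, 191, 195, 199, 201, 194]
tree0 changed frac 0.0
tree1 changed frac 0.0
wagon changed frac 0.147
jar changed frac 0.0
tin changed frac 0.0
cup changed frac 0.131
```

```bash
python3 - <<'E'
from h import *
for n in('top0','tpf'):
    im=cv2.imread(f'pics/{n}.png'); h=cv2.cvtColor(im,cv2.COLOR_BGR2HSV).astype(int)
    k=np.zeros(h.shape[:2],bool); k[130:200,130:205]=1; m=((h[...,0]<8)|(h[...,0]>172))&(h[...,1]>120)&k; q=np.argwhere(m); print(n,'wagon red',len(q),q.mean(0).round(1))
    k[:]=0; k[285:345,85:150]=1; m=(h[...,1]<50)&(h[...,2]>90)&k; q=np.argwhere(m); print('cup',len(q),q.mean(0).round(1))
print(manip.get_state()['clock']); print(manip.sign_off())
E
```

```text
top0 wagon red 117 [163.5 164.9]
cup 36 [312.9 115.9]
tpf wagon red 142 [163.7 165. ]
cup 5 [310.2 102. ]
119.15
the job is handed in; nothing more can be done
None
```

I handed the job in at 119 s with both tanks in rings, the cover on and all four clips folded, but one hard contact on the way may count against the run.

**What I did:** Only two grey tanks were on the bench. I rolled each one upright against the bench and set it in a ring, one in each end ring. I then straightened each by pressing on its roof rim. The cover went on by its handle, and I pressed each clip flat with shut fingers.

**Last checks:**
- **Tanks:** before the cover went on, both roof centres were within about 2 mm of their ring axes, roughly 5° of lean at most. I did not re-check them under the cover.
- **Cover:** it came down to the expected height and sits about 2 mm off centre in x, 3–4 mm in y, and about 0.01 rad off square.
- **Clips:** each stopped at about 22.6 mm with 9–14 N. Clips 2 and 3 show as flat in the image. Clips 0 and 1 are hidden by the cover, but none leans outward.
- **Bystanders:** the trees, jar, tin and wagon are unmoved in the top view. The cup check was inconclusive, with far fewer matching pixels than at the start. The arm never went near the cup.

**What could count against it:** my first press on clip 2 had the gripper turned the wrong way, and the wrist force reached about 64 N. The gripper linkage probably hit the cover. If that counts as the gripper's body pressing on something, it passed the 40 N limit. It stayed under the 120 N wrist limit, and the cover still read as seated afterwards.

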